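# Put the hammer heads back in their cradles

## Robot

A 6-joint arm with a two-finger parallel gripper is mounted at the origin on the work surface. World frame = base frame: x ahead of the robot, y to its left, z up, the work surface at z = 0. Lengths are in m, angles in rad, forces in N, time in s.
With the tool pointing down it reaches from about 0.325 to 0.875 m from the base axis. Payload 4.4 kg.
Tool frame: the origin (TCP) lies at the very end of the fingers, on their centre line; the grasp point (between the pads) lies 19 mm behind it; z points along the fingers, y is the direction in which the jaws open and shut (so a half turn about z gives the same grasp; the last joint's range is limited). The gripper opens to 85 mm and grips with 20 to 120 N. Pads are 22 mm wide; open, the fingers measure 114 mm over their backs; the gripper's body (76 mm by 85 mm) begins 54 mm behind the grasp point. The pads swing forward as they close: fully open they stand 13 mm farther back than shut.
Start: joints at [1.111, 0.207, 1.542, -0, 1.393, -0.15], TCP at [0.175, 0.548, 0.207] pointing down, gripper open.
Joint ranges: [-2.73, 2.73], [-0.86, 2.22], [0.23, 2.46], [-1.11, 4.25], [0.08, 2.63], [-2.82, 2.82]. Speed limits (rad/s): [2.79, 2.79, 3.14, 3.14, 3.14, 3.14].

## Interface

Orientations are given as [roll, pitch, yaw] about the fixed x, y, z axes, in that order (R = Rz(yaw) Ry(pitch) Rx(roll)).
In Python, from plant import * gives the robot as it stands.
- The arm moves only by the tool move_arm, never from a script. Its argument "motion" is a list of rows, each an object of numbers: "tx", "ty", "tz": the shift along the world's x, y, z in m; "yaw": the turn about the world's z in degrees; "jaw": the opening, from 0 (shut) to 1 (fully open). In form: [{"tx": .., "ty": .., "tz": .., "yaw": .., "jaw": ..}, ...]. A call has exactly 5 rows; each row shifts and turns the commanded pose from where the row before left it; what a row does not reach is not made up. A row lasts 1/10 s, in which the tool goes at most 50 mm and 8.59 degrees, less where a joint would pass 70% of its speed; a pose out of reach is approached as far as the arm can. A call is refused whole if a number of a shift passes 0.05 or a number of a turn 8.59, either way. A call with a gripper value outside its range is refused whole. The fingers move at their own pace and stop on an object; the grip force is fixed at half the most. Time passes only in rows, so rows that do not move let the fingers close, or fill a call up. It gives the time, the measured TCP pose, the force and the opening at its end, in the units of the state.
- observe(): the state, without advancing time (a new reading comes with each control period).
- camera(name): name is "scene" or "top" or "wrist"; returns (picture, depth): 384x512x3 uint8, red, green, blue; 384x512 float32, m along the optical axis (not along the pixel's ray), 0 where there is no reading.
- calibration(name): a dict with "camera_matrix" (3x3 intrinsics, pixels), "xyz" and "rotation" of the camera in the world. Camera axes: x right, y down, z forward; pixel columns grow to the right and rows downward; lengths in m; the calibration is good to about 2 mm. A picture is of the moment at which its call begins: read the wrist's pose just before it. calibration takes no time and is no camera call; for the wrist camera it gives the pose at the moment of the call.
- finish_job(): hands the job in, once; it reports no verdict.
The state is a dict: "clock": time; "joint_pos": joint angles; "joint_vel": joint speeds; "tau": joint torques, N m; "eef_pos": TCP position; "ee_rot": TCP orientation; "force": force on the tool from outside, world axes, zero at the start; "wrist_torque": the same for the moment, N m; "gripper_width": opening from 0.0 (shut) to 1.0 (fully open).
Only numpy, scipy, OpenCV 4.12 (cv2) and the standard library are available. Lean on these libraries where they do the work, as an engineer would, in place of code of your own. Each camera call takes 0.05 s, during which the arm holds its last target.

## Task

Put the offcut that blocks one of the wooden cradles into the scrap tray, and lay each of the three loose hammer heads in the cradle made for its length, flat on the board between the end blocks, eye up, centred and straight along the cradle (either way round). Set the heads down, do not drop them, and leave the pulley and the oil can standing where they are.

Things in the scene. Friction and masses are not known exactly. Their poses are not given: they have to be found in the camera images.
- large_head: The large of three loose cross-peen hammer heads without handles, dark steel, about 850 g, 125 mm long (x), 40 mm wide (y) and 40 mm high (z). It lies on the bench with its oval eye (black patch) facing up. Origin: centre of the underside, below the eye and about the centre of mass; x runs along the head from the round face (-x) to the wedge-shaped peen (+x), z up. Its flat cheeks beside the eye, 45 mm long and 40 mm apart, are the place to grip.
- medium_head: The medium of three loose cross-peen hammer heads without handles, dark steel, about 550 g, 100 mm long (x), 32 mm wide (y) and 32 mm high (z). It lies on the bench with its oval eye (black patch) facing up. Origin: centre of the underside, below the eye and about the centre of mass; x runs along the head from the round face (-x) to the wedge-shaped peen (+x), z up. Its flat cheeks beside the eye, 36 mm long and 32 mm apart, are the place to grip.
- small_head: The small of three loose cross-peen hammer heads without handles, dark steel, about 300 g, 75 mm long (x), 26 mm wide (y) and 26 mm high (z). It lies on the bench with its oval eye (black patch) facing up. Origin: centre of the underside, below the eye and about the centre of mass; x runs along the head from the round face (-x) to the wedge-shaped peen (+x), z up. Its flat cheeks beside the eye, 27 mm long and 26 mm apart, are the place to grip.
- large_cradle: The large of three wooden cradles, fixed to the bench: a board 183 mm long (x), 70 mm wide (y), 12 mm thick, with an end block on each end (18 mm long, full width, tops 34 mm above the bench); the gap between the blocks is 147 mm, for the 125 mm large hammer head, and the long sides are open. Origin: centre of the underside, on the bench; x along the cradle, z up; the board's top is 12 mm above the origin.
- medium_cradle: The medium of three wooden cradles, fixed to the bench: a board 158 mm long (x), 70 mm wide (y), 12 mm thick, with an end block on each end (18 mm long, full width, tops 34 mm above the bench); the gap between the blocks is 122 mm, for the 100 mm medium hammer head, and the long sides are open. Origin: centre of the underside, on the bench; x along the cradle, z up; the board's top is 12 mm above the origin. At the start the offcut lies on its board.
- small_cradle: The small of three wooden cradles, fixed to the bench: a board 133 mm long (x), 70 mm wide (y), 12 mm thick, with an end block on each end (18 mm long, full width, tops 34 mm above the bench); the gap between the blocks is 97 mm, for the 75 mm small hammer head, and the long sides are open. Origin: centre of the underside, on the bench; x along the cradle, z up; the board's top is 12 mm above the origin.
- offcut: A bright steel bar offcut, a plain square block 60 mm long (x), 26 mm wide and 26 mm high, 300 g, left lying flat on the board of the medium cradle. Origin: the centre of the block, 13 mm above its underside.
- scrap_tray: An open shallow aluminium scrap tray, fixed to the bench: outside 150 mm (x) by 130 mm (y), 24 mm high, walls and floor 4 mm. Origin: centre of the underside, on the bench; z up.
- pulley: Bystander: a loose grey stepped pulley standing on the bench, 70 mm across at the foot in three steps, 40 mm high. Origin: centre of the underside. It stays where it is.
- oil_can: Bystander: a small loose copper oil can standing on the bench, 60 mm across, cone-shaped above, with a thin brass spout to 100 mm height leaning 20 mm towards its +x. Origin: centre of the underside. It stays where it is.
There are look-alikes about, which are no part of the job. What is shaped like the medium_cradle but blue or purple is not meant. What is shaped like the offcut but turquoise is not meant.

How it is judged:
By the outcome, as a careful person would: the job done as asked, in the order asked, and still so for the second after the job is handed in, with the robot touching nothing.
It also fails if it takes over 112 s, if anything falls off the work surface, if the arm or the gripper's body presses on something with over 40 N, if the wrist force passes 120 N, or if a joint passes its speed limit or range.

## Working session

There is one attempt and no reset: what is moved stays moved. The work goes in short steps, Python scripts to look and compute and a tool call to move; the robot and the scene stay as the last step left them, time stands still between calls to the robot, and variables do not carry over. Pictures are saved under pics/ and viewed, and the job is handed in when it is done.

Besides the shell and the picture viewer there is one more tool, called as name([rows], argument=value, ...), one row to a line, values as JSON. move_arm: Moves the arm, as the interface text tells. Its arguments: {"type":"object","properties":{"motion":{"type":"array"}},"required":["motion"]}

```bash
ls; mkdir -p pics
python3 - <<'E'
from plant import *
import cv2, numpy as np
print(observe())
for n in ["scene","top","wrist"]:
    c=calibration(n); p,d=camera(n)
    np.savez(f"pics/{n}0.npz",p=p,d=d,K=c["camera_matrix"],xyz=c["xyz"],R=c["rotation"])
    cv2.imwrite(f"pics/{n}0.png",cv2.resize(p[:,:,::-1],(800,600),interpolation=cv2.INTER_CUBIC)); print(n,c)
E
```

```text
pics
{'clock': 0.0, 'joint_pos': array([ 1.11051478e+00,  2.07434048e-01,  1.54295327e+00,  1.68593695e-05,
        1.39349316e+00, -1.50536438e-01]), 'joint_vel': array([ 2.13965015e-03, -9.66085569e-04,  1.40716405e-03,  4.44934846e-05,
       -1.90128060e-03, -2.95923079e-05]), 'tau': array([ 7.78652557e-04, -3.83036363e+01, -2.91599000e+01, -3.91915910e-05,
        1.05488102e-02,  1.03051860e-05]), 'eef_pos': array([0.17493211, 0.5468976 , 0.20621817]), 'ee_rot': array([-3.13933319e+00, -3.59501837e-04,  2.83184414e+00]), 'force': array([ 0.23636697, -0.03100048, -0.0044238 ]), 'wrist_torque': array([0.0027372 , 0.01408712, 0.00080863]), 'gripper_width': 1.0022207918158657}
scene {'camera_matrix': array([[416.98894057,   0.        , 256.87310213],
       [  0.        , 416.98894057, 190.8629048 ],
       [  0.        ,   0.        ,   1.        ]]), 'xyz': array([ 1.12083713, -0.87353333,  0.78044374]), 'rotation': array([-2.15964646,  0.01421738,  0.71184967])}
top {'camera_matrix': array([[470.38596605,   0.        , 252.51084845],
       [  0.        , 470.38596605, 187.70495019],
       [  0.        ,   0.        ,   1.        ]]), 'xyz': array([ 0.26385975, -0.07299159,  1.79153471]), 'rotation': array([-3.04514134, -0.00766171, -1.5793949 ])}
wrist {'camera_matrix': array([[277.93152873,   0.        , 251.73256899],
       [  0.        , 277.93152873, 188.92800723],
       [  0.        ,   0.        ,   1.        ]]), 'xyz': array([0.09785518, 0.57179684, 0.37365097]), 'rotation': array([2.82291520e+00, 2.06823620e-03, 1.26134243e+00])}
```

View pics/top0.png

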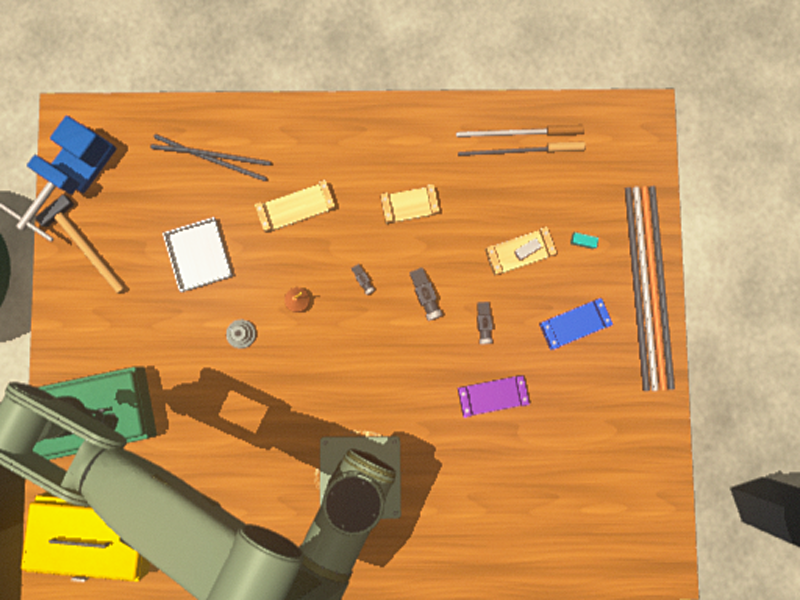

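View pics/scene0.png

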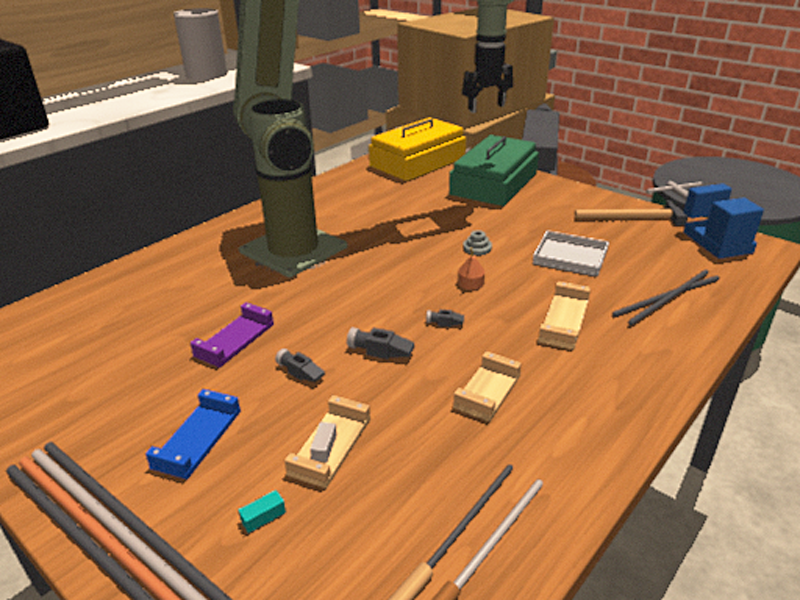

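View pics/wrist0.png

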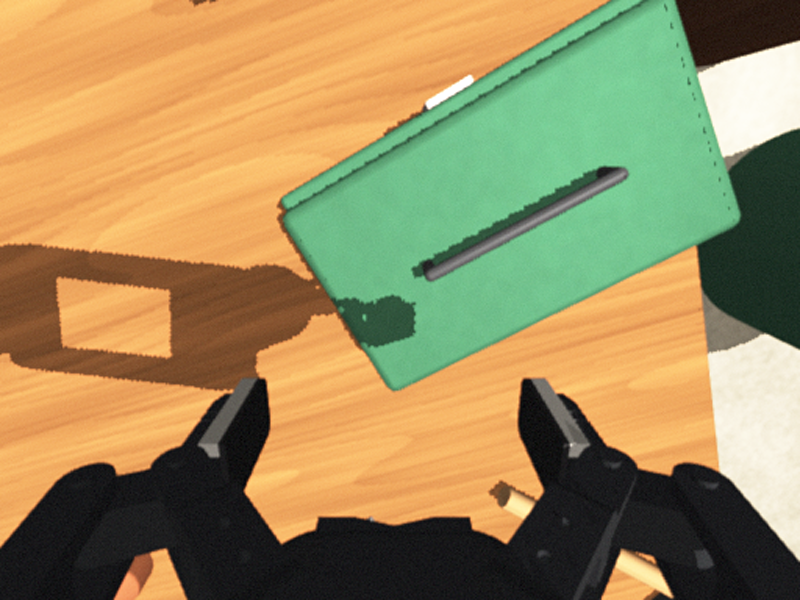

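The picture shows the heads at (363,279) small, (426,294) large and (485,322) medium. The tray is at (198,254). The wooden cradles are at (295,206) large, (410,204) small and (521,250) medium.

Possible mix-ups (800x600 top view):
- **Offcut:** bright bar at (528,247), on the wooden cradle, against the turquoise block at (585,240).
- **Medium cradle:** wooden at (521,250), against blue at (575,323) and purple at (494,396).

I choose the bright bar and the wooden cradle, and check that in a close crop.

```bash
cat > h.py <<'E'
import numpy as np, cv2
from scipy.spatial.transform import Rotation as Ro
def load(f):
    z=np.load(f); return dict(p=z['p'],d=z['d'],K=z['K'],t=z['xyz'],R=Ro.from_euler('xyz',z['R']).as_matrix())
def snap(name,tag):
    from plant import camera,calibration
    c=calibration(name); p,d=camera(name)
    np.savez(f"pics/{tag}.npz",p=p,d=d,K=c["camera_matrix"],xyz=c["xyz"],R=c["rotation"])
    cv2.imwrite(f"pics/{tag}.png",cv2.resize(p[:,:,::-1],(800,600),interpolation=cv2.INTER_CUBIC))
    return load(f"pics/{tag}.npz")
def cast(v,uv,z):
    uv=np.atleast_2d(uv).astype(float)
    r=np.c_[uv,np.ones(len(uv))]@np.linalg.inv(v['K']).T@v['R'].T
    s=(z-v['t'][2])/r[:,2]
    return v['t']+r*s[:,None]
def proj(v,P):
    q=(np.atleast_2d(P)-v['t'])@v['R']@v['K'].T
    return q[:,:2]/q[:,2:]
def cloud(v):
    d=v['d'];vv,uu=np.mgrid[:d.shape[0],:d.shape[1]]
    r=np.dstack([uu,vv,np.ones_like(uu)])@np.linalg.inv(v['K']).T*d[...,None]
    return r@v['R'].T+v['t']
def rect(xy):
    (c,s,a)=cv2.minAreaRect((np.asarray(xy)[:,:2]*1000).astype(np.float32))
    if s[0]<s[1]: s=(s[1],s[0]);a+=90
    return np.round([c[0],c[1],s[0],s[1],(a+90)%180-90],1)   # mm, deg of long axis
E
python3 - <<'E'
from h import *
v=load("pics/top0.npz")
c=v['p'][135:220,220:400,::-1]
cv2.imwrite("pics/crop0.png",cv2.resize(c,None,fx=4.4,fy=4.4,interpolation=cv2.INTER_CUBIC))
C=cloud(v); hsv=cv2.cvtColor(v['p'],cv2.COLOR_RGB2HSV)
print(np.median(C[60:90,200:300,2]))
for n,u,w in [("small",363,279),("large",426,294),("med",485,322),("pulley",241,333),("can",299,299),("tray",198,254),("Lc",295,206),("Sc",410,204),("Mc",521,250),("off",528,247),("blue",575,323),("turq",585,240),("purp",494,396)]:
    u=int(u*.64);w=int(w*.64)
    m=(C[...,2]>0.006).astype(np.uint8)
    num,lab=cv2.connectedComponents(m,connectivity=4)
    sel=lab==lab[w,u]; 
    if lab[w,u]==0: print(n,'none');continue
    P=C[sel]; print(n,sel.sum(),rect(P),P[:,2].max().round(3),hsv[w,u])
E
```

```text
-0.0006143229666780714
small 128 [473.6 -10.8  77.9  29.6  27.4] 0.036 [ 13  79 120]
large 337 [ 372.8 -147.1  245.6   95.4  -13. ] 1.792 [ 13  76 127]
med 230 [ 305.  -217.9  285.4   96.5  -55.5] 1.792 [  9  92 103]
pulley 260 [292.8 128.7 401.9  67.6  72.3] 1.792 [ 19  44 155]
can 212 [342.   62.  305.6  63.3  48.2] 1.792 [ 10 170 147]
tray none
Lc 801 [461.5  89.5 479.8 191.2  19.1] 1.792 [ 25 110 251]
Sc 597 [499.7 -74.6 449.  144.8 -18.3] 1.792 [ 26 106 250]
Mc 734 [ 447.4 -257.4  509.2  106.8  -57. ] 1.792 [ 18  41 231]
off 734 [ 447.4 -257.4  509.2  106.8  -57. ] 1.792 [ 17  43 230]
blue none
turq 134 [ 433.2 -320.   596.4   56.   -60.9] 1.792 [ 85 175 207]
purp 752 [ 195.6 -240.4  345.4  106.6   85. ] 1.792 [147 133 197]
```

View pics/crop0.png

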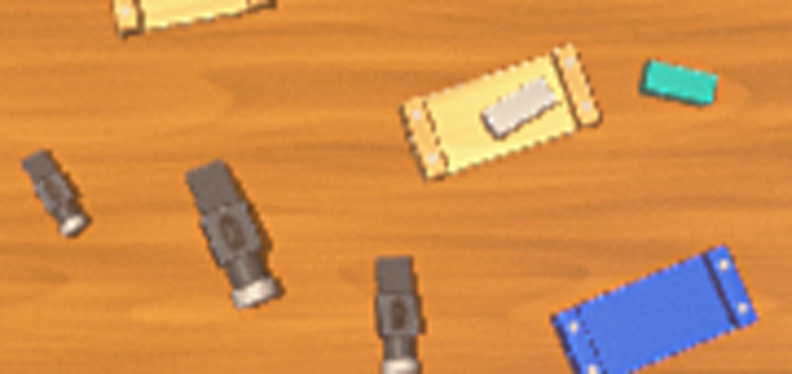

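The crop confirms the choice: the grey-white bar is at (520,107), on the wooden cradle. The turquoise block (678,82) and the blue cradle (655,315) are decoys. Next I mask out the pixels with no depth.

Run:
```python
from h import *
v=load("pics/top0.npz")
C=cloud(v); ok=v['d']>0
m=(ok&(C[...,2]>0.006)&(C[...,2]<.12)).astype(np.uint8)
num,lab,st,ce=cv2.connectedComponentsWithStats(m,connectivity=4)
for i in range(1,num):
    if st[i,4]<60 or st[i,4]>2500: continue
    P=C[lab==i]; print((ce[i]/.64).round(),st[i,4],rect(P),np.percentile(P[:,2],95).round(3))
# offcut
P=C[135:185,300:360].reshape(-1,3); P=P[(P[:,2]>.032)&(P[:,2]<.06)];print(rect(P[P[:,2]>.036]),len(P))
```

```text
[ 69. 185.] 2343 [667.7 651.6 379.1 290.1  55.1] 0.117
[533. 130.] 284 [ 842.3 -405.   311.6   25.8  -89.5] 0.024
[204. 152.] 313 [787.8 365.2 299.3  38.6  77.2] 0.021
[559. 146.] 170 [ 797.8 -488.9  148.1   28.9  -82.5] 0.026
[295. 206.] 796 [651.  154.8 191.9  76.8 -70.3] 0.036
[409. 203.] 589 [ 658.1 -130.2  149.9   72.8  -78.9] 0.037
[649. 288.] 2159 [ 446.3 -710.9  504.    83.6    3.3] 0.021
[196. 254.] 331 [535.2 392.7 163.1 143.1  18.8] 0.028
[520. 250.] 732 [ 540.2 -397.3  166.3   79.5  -71.2] 0.039
[584. 240.] 133 [ 566.4 -556.2   67.3   35.3   76.7] 0.031
[362. 279.] 128 [473.6 -10.8  77.9  29.6  27.4] 0.031
[425. 293.] 335 [ 435.6 -164.6  132.3   46.7   22.6] 0.044
[296. 299.] 211 [423.9 149.   61.5  59.2   8.1] 0.069
[575. 323.] 743 [ 361.6 -527.9  169.8   73.5  -69. ] 0.036
[484. 322.] 228 [ 363.  -301.2  102.5   36.1   -0.5] 0.036
[240. 333.] 259 [343.3 286.8  68.1  66.6  46.6] 0.042
[114. 398.] 1728 [161.2 612.3 233.5 170.1 -78.4] 0.103
[493. 395.] 749 [ 189.8 -323.3  166.2   73.7  -80.4] 0.037
[ 58. 446.] 351 [ 84.5 682.4 123.1  50.  -75.3] 0.103
[364. 461.] 979 [  3.3  -1.6 197.8 192.8  87.5] 0.019
[ 536.4 -393.7  156.6   66.4  -71.8] 196
```

move_arm([
  {"tx":0.028,"ty":-0.038,"tz":0.01,"yaw":-5.3,"jaw":1},
  {"tx":0.028,"ty":-0.038,"tz":0.01,"yaw":-5.3,"jaw":1},
  {"tx":0.028,"ty":-0.038,"tz":0.01,"yaw":-5.3,"jaw":1},
  {"tx":0.028,"ty":-0.038,"tz":0.01,"yaw":-5.3,"jaw":1},
  {"tx":0.028,"ty":-0.038,"tz":0.01,"yaw":-5.3,"jaw":1},
])

```text
clock: 0.65
eef_pos: [0.3158, 0.3559, 0.2575]
ee_rot: [-3.141, 0.0, 2.366]
force: [1.1, 0.4, -0.3]
gripper_width: 1.003
```

move_arm([
  {"tx":0.03,"ty":-0.038,"tz":0,"yaw":-5.3,"jaw":1},
  {"tx":0.03,"ty":-0.038,"tz":0,"yaw":-5.3,"jaw":1},
  {"tx":0.03,"ty":-0.038,"tz":0,"yaw":-5.3,"jaw":1},
  {"tx":0.03,"ty":-0.038,"tz":0,"yaw":-5.3,"jaw":1},
  {"tx":0.03,"ty":-0.038,"tz":0,"yaw":-5.3,"jaw":1},
])

```text
clock: 1.15
eef_pos: [0.466, 0.1658, 0.2572]
ee_rot: [-3.142, -0.0, 1.903]
force: [0.7, 1.1, 0.1]
gripper_width: 0.998
```

Run:
```python
from h import *
from plant import observe
o=observe();print(o['clock'],o['eef_pos'],o['ee_rot'],o['joint_pos'].round(2))
snap("wrist","w1")
```

```text
1.15 [0.46596582 0.16584188 0.25722456] [-3.14154574e+00 -2.07789071e-04  1.90282842e+00] [ 0.17 -0.    1.67  0.    1.48 -0.17]
```

View pics/w1.png

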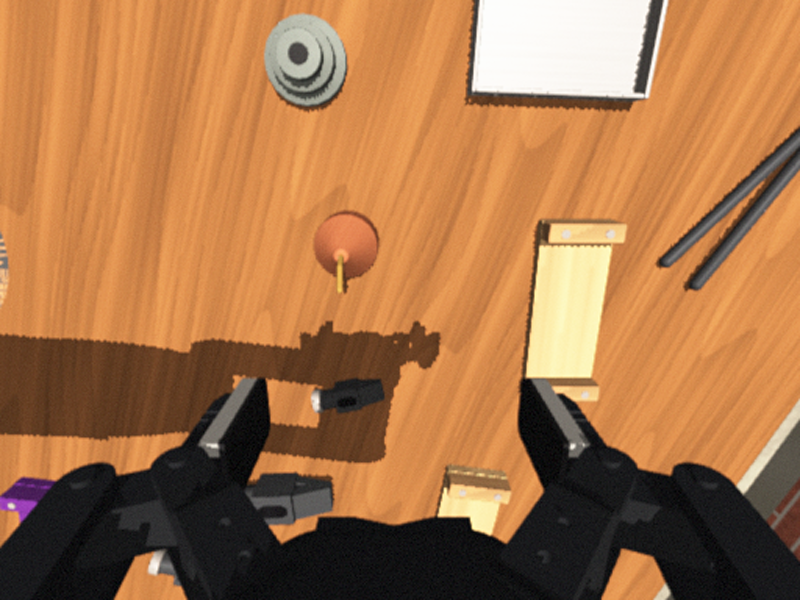

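This view shows the large cradle complete (blocks at (583,232) and (565,390)), the oil can at (345,245) and the pulley at (305,60). I go on to the medium cradle.

move_arm([
  {"tx":0.008,"ty":-0.049,"tz":0,"yaw":0,"jaw":1},
  {"tx":0.008,"ty":-0.049,"tz":0,"yaw":0,"jaw":1},
  {"tx":0.008,"ty":-0.049,"tz":0,"yaw":0,"jaw":1},
  {"tx":0.008,"ty":-0.049,"tz":0,"yaw":0,"jaw":1},
  {"tx":0.008,"ty":-0.049,"tz":0,"yaw":0,"jaw":1},
])

```text
clock: 1.7
eef_pos: [0.5051, -0.079, 0.2572]
ee_rot: [-3.142, -0.0, 1.907]
force: [1.0, -0.2, 1.6]
gripper_width: 1.003
```

move_arm([
  {"tx":0,"ty":-0.049,"tz":0,"yaw":0,"jaw":1},
  {"tx":0,"ty":-0.049,"tz":0,"yaw":0,"jaw":1},
  {"tx":0,"ty":-0.049,"tz":0,"yaw":0,"jaw":1},
  {"tx":0,"ty":-0.049,"tz":0,"yaw":0,"jaw":1},
  {"tx":0,"ty":-0.049,"tz":0,"yaw":0,"jaw":1},
])

```text
clock: 2.2
eef_pos: [0.5049, -0.3239, 0.257]
ee_rot: [-3.141, -0.001, 1.907]
force: [0.4, 0.4, 0.3]
gripper_width: 1.0
```

Run:
```python
from h import *
from plant import observe
o=observe();print(o['clock'],o['eef_pos'],o['ee_rot'],o['joint_pos'].round(2))
snap("wrist","w2")
```

```text
2.2 [ 0.50490459 -0.32394907  0.2569756 ] [-3.14148480e+00 -6.94694826e-04  1.90701217e+00] [-0.71  0.23  1.42  0.    1.5  -1.05]
```

View pics/w2.png

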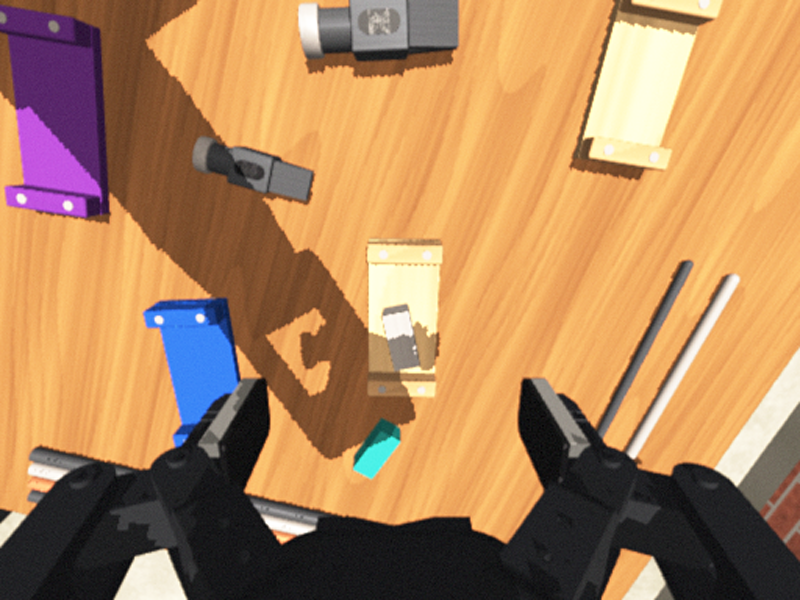

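The medium cradle has its blocks at (405,250) and (402,390). The offcut lies on it at (402,337), turned slightly against the cradle, and the medium head is at (253,170). Now I measure them from depth plus colour.

```bash
cat >> h.py <<'E'
def objs(v,lo=.006,hi=.12,mn=60,mx=15000,box=None):
    C=cloud(v); ok=(v['d']>0)&(C[...,2]>lo)&(C[...,2]<hi)
    n,lab,st,ce=cv2.connectedComponentsWithStats(ok.astype(np.uint8),connectivity=4)
    out=[]
    for i in range(1,n):
        if mn<=st[i,4]<=mx:
            P=C[lab==i]; r=rect(P)
            if box is None or (box[0]<r[0]<box[1] and box[2]<r[1]<box[3]):
                out.append(P); print((ce[i]/.64).round(),st[i,4],r,'z95',np.percentile(P[:,2],[5,50,95]).round(4))
    return out
E
python3 - <<'E'
from h import *
v=load("pics/w2.npz")
C=cloud(v); print("bench z",np.median(C[150:180,300:350,2]))
print('>6mm');objs(v)
print('>20mm');objs(v,.02)
print('>36mm');objs(v,.036,.05,box=(480,600,-480,-330),mn=30)
print('w1');v=load("pics/w1.npz");objs(v);print('>20');objs(v,.02)
E
```

```text
bench z 0.0006592088447444078
>6mm
[378.  27.] 3471 [ 435.7 -162.1  125.9   38.4   20.6] z95 [0.0223 0.0358 0.0417]
[640.  79.] 5941 [ 657.9 -127.9  127.4   71.6  -79.3] z95 [0.0111 0.013  0.0351]
[ 56. 112.] 7169 [ 188.1 -319.4  158.1   72.7  -79.5] z95 [0.0109 0.013  0.0351]
[251. 167.] 1716 [ 364.1 -302.5  101.    32.2    2.8] z95 [0.0202 0.0291 0.0337]
[402. 315.] 4448 [ 538.2 -394.   158.    69.8  -71.8] z95 [0.0115 0.0138 0.0388]
[645. 345.] 817 [ 790.8 -352.9  213.2   11.3  -87. ] z95 [0.0069 0.0104 0.0122]
[682. 364.] 1059 [ 837.6 -358.7  229.7   18.1  -86.5] z95 [0.007  0.0113 0.0136]
[195. 354.] 3228 [ 358.7 -521.4  155.2   70.5  -68.2] z95 [0.0111 0.0129 0.0349]
[376. 448.] 633 [ 562.8 -551.6   61.2   26.5   76.3] z95 [0.0098 0.0261 0.0277]
[ 49. 469.] 719 [ 217.9 -702.1  101.2   54.7   50.6] z95 [0.0081 0.0142 0.0171]
[286. 517.] 706 [ 495.1 -692.4  101.6   49.4    3.2] z95 [0.0077 0.0137 0.0168]
>20mm
[378.  26.] 3324 [ 435.8 -162.3  125.8   38.2   20.2] z95 [0.0262 0.0361 0.0418]
[677.   8.] 680 [647.9 -74.8  70.3  12.6  16.6] z95 [0.0221 0.0338 0.0359]
[42. 25.] 948 [ 
[... 1720 characters left out ...]
0.0257]
[301.  56.] 1463 [344.  287.5  51.   51.   76.6] z95 [0.0259 0.0388 0.0418]
[345. 245.] 1385 [423.9 151.3  57.8  56.6  15. ] z95 [0.0311 0.0456 0.083 ]
[584. 232.] 733 [626.5 233.1  69.5  18.7  19.2] z95 [0.028  0.0343 0.0358]
[576. 388.] 354 [689.7  81.5  50.2  18.4  18.6] z95 [0.0229 0.0338 0.0357]
[343. 399.] 484 [468.7 -10.4  65.5  26.8  31.8] z95 [0.0206 0.025  0.0275]
[478. 488.] 550 [646.5 -68.   69.9  19.9  10.5] z95 [0.0218 0.0337 0.0356]
[289. 501.] 1116 [ 447.9 -154.6   98.5   42.    22.2] z95 [0.0227 0.0341 0.0415]
[ 19. 499.] 325 [ 163.  -251.4   42.1   19.    10.7] z95 [0.0214 0.0334 0.0354]
[162. 566.] 206 [ 335.1 -303.2   47.3   22.3  -13.1] z95 [0.022  0.0284 0.0329]
```

All the sizes match the given ones. The offcut is at (0.5416, -0.4098) with its axis at -59.2°, and its top is at 38 mm, as it must be on the board. I move above it.

move_arm([
  {"tx":0.018,"ty":-0.043,"tz":0,"yaw":5.8,"jaw":1},
  {"tx":0.0187,"ty":-0.0429,"tz":0,"yaw":5.8,"jaw":1},
  {"tx":0,"ty":0,"tz":-0.05,"yaw":0,"jaw":1},
  {"tx":0,"ty":0,"tz":-0.05,"yaw":0,"jaw":1},
  {"tx":0,"ty":0,"tz":-0.04,"yaw":0,"jaw":1},
])

```text
clock: 2.75
eef_pos: [0.541, -0.4072, 0.1136]
ee_rot: [-3.141, -0.004, 2.109]
force: [-0.0, -0.6, 0.3]
gripper_width: 1.001
```

Run:
```python
from h import *
from plant import observe
v=snap("wrist","w3")
o=observe();print(o['clock'],o['eef_pos'],np.degrees(o['ee_rot']))
objs(v,.036,.05,mn=30)
objs(v,.02,.036,mn=30)
```

```text
2.8 [ 0.53698668 -0.40316311  0.10514109] [-179.74213799   -0.98016464  120.84088294]
[393. 299.] 1731 [ 541.6 -409.9   59.8   25.8  -58.9] z95 [0.0376 0.0387 0.0397]
[269.   7.] 254 [ 406.2 -312.6   25.8   10.5   31.2] z95 [0.0205 0.0225 0.0249]
[780.  41.] 884 [ 649.  -185.9   32.8   18.3   10.9] z95 [0.021  0.0316 0.0353]
[429. 153.] 1759 [ 516.3 -328.2   70.    18.    18.3] z95 [0.0332 0.0346 0.0357]
[ 51. 189.] 1492 [ 340.2 -456.    57.5   18.4   21.8] z95 [0.0231 0.0343 0.0356]
[393. 248.] 102 [ 526.6 -384.4   25.6    1.2   29.5] z95 [0.0204 0.0287 0.0345]
[377. 373.] 1486 [ 560.1 -460.6   70.    18.4   18.5] z95 [0.0222 0.0342 0.0355]
[ 56. 399.] 1595 [ 385.5 -587.7   69.7   20.4   22.3] z95 [0.0219 0.0339 0.0355]
[318. 469.] 1186 [ 563.2 -552.    60.6   26.7   76.7] z95 [0.0224 0.0265 0.0275]
[645. 584.] 231 [ 842.2 -517.7   40.9   13.7  -85.9] z95 [0.0203 0.0219 0.0231]
```

View pics/w3.png

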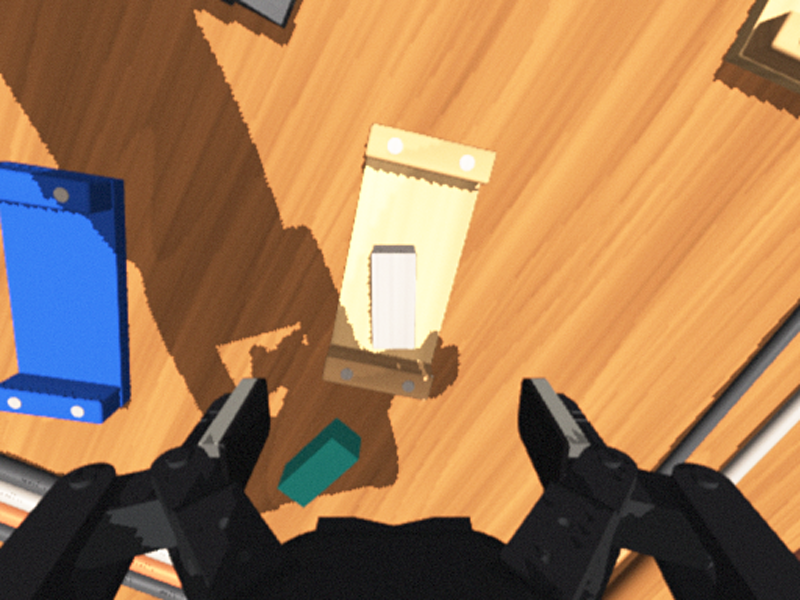

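The bar at (393,299) sits between the fingers, and the measurement repeats at (541.6, -409.9). The arm was still swinging from the fast descent, so I ease in.

move_arm([
  {"tx":0,"ty":0,"tz":-0.02,"yaw":0,"jaw":1},
  {"tx":0,"ty":0,"tz":-0.02,"yaw":0,"jaw":1},
  {"tx":0,"ty":0,"tz":-0.01,"yaw":0,"jaw":1},
  {"tx":0,"ty":0,"tz":0,"yaw":0,"jaw":1},
  {"tx":0,"ty":0,"tz":0,"yaw":0,"jaw":1},
])

```text
clock: 3.3
eef_pos: [0.5426, -0.4085, 0.0685]
ee_rot: [3.141, 0.001, 2.11]
force: [0.3, 0.1, 1.1]
gripper_width: 0.999
```

move_arm([
  {"tx":-0.001,"ty":-0.001,"tz":-0.018,"yaw":-0.1,"jaw":1},
  {"tx":0,"ty":0,"tz":-0.018,"yaw":0,"jaw":1},
  {"tx":0,"ty":0,"tz":-0.01,"yaw":0,"jaw":1},
  {"tx":0,"ty":0,"tz":-0.005,"yaw":0,"jaw":1},
  {"tx":0,"ty":0,"tz":0,"yaw":0,"jaw":1},
])

```text
clock: 3.8
eef_pos: [0.5404, -0.4087, 0.0153]
ee_rot: [-3.141, -0.002, 2.108]
force: [-0.4, 1.0, 0.6]
gripper_width: 1.003
```

move_arm([
  {"tx":0,"ty":0,"tz":0,"yaw":0,"jaw":0.15},
  {"tx":0,"ty":0,"tz":0,"yaw":0,"jaw":0},
  {"tx":0,"ty":0,"tz":0,"yaw":0,"jaw":0},
  {"tx":0,"ty":0,"tz":0,"yaw":0,"jaw":0},
  {"tx":0,"ty":0,"tz":0,"yaw":0,"jaw":0},
])

```text
clock: 4.3
eef_pos: [0.5411, -0.4094, 0.0167]
ee_rot: [3.141, 0.001, 2.107]
force: [-0.2, 0.9, -0.2]
gripper_width: 0.145
```

An opening of 0.145 is about 12 mm, less than the bar's 26 mm. Let me look.

Run:
```python
from h import *
from plant import observe
v=snap("wrist","w4")
o=observe();print(o['clock'],o['eef_pos'],np.degrees(o['ee_rot']),o['gripper_width'])
```

```text
4.35 [ 0.54111501 -0.40935866  0.01661531] [1.79995938e+02 1.95434330e-02 1.20752714e+02] 0.05377580472901013
```

View pics/w4.png

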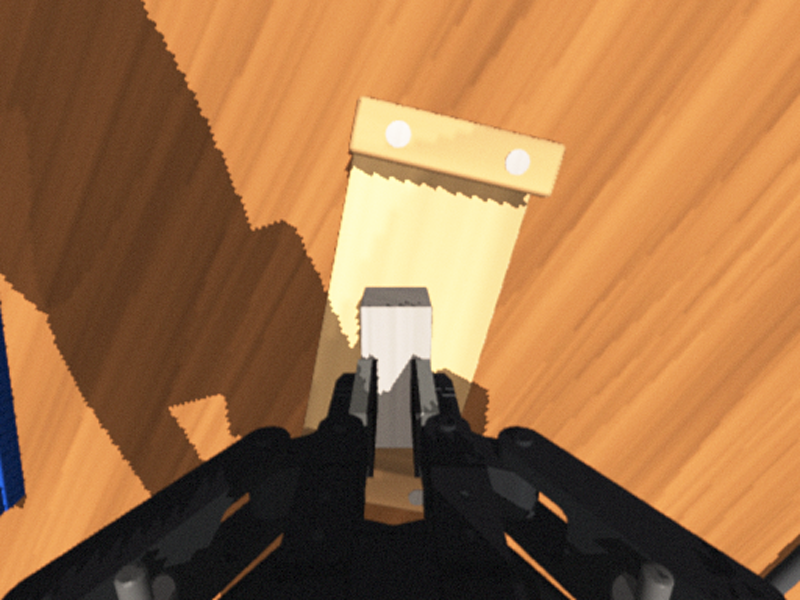

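Run:
```python
from h import *
v=load("pics/w4.npz");C=cloud(v)
for r in range(215,310,6):
    print(r,[tuple((C[r,c]*1000).round(0).astype(int)) for c in (225,232,237,243,256,266,272,280)])
```

```text
215 [(np.int64(522), np.int64(-414), np.int64(13)), (np.int64(522), np.int64(-400), np.int64(40)), (np.int64(525), np.int64(-399), np.int64(38)), (np.int64(528), np.int64(-397), np.int64(38)), (np.int64(534), np.int64(-393), np.int64(39)), (np.int64(539), np.int64(-391), np.int64(39)), (np.int64(542), np.int64(-389), np.int64(38)), (np.int64(554), np.int64(-395), np.int64(14))]
221 [(np.int64(524), np.int64(-417), np.int64(13)), (np.int64(524), np.int64(-404), np.int64(39)), (np.int64(527), np.int64(-402), np.int64(38)), (np.int64(530), np.int64(-401), np.int64(38)), (np.int64(536), np.int64(-397), np.int64(39)), (np.int64(541), np.int64(-394), np.int64(39)), (np.int64(544), np.int64(-392), np.int64(38)), (np.int64(556), np.int64(-399), np.int64(13))]
227 [(np.int64(527), np.int64(-421), np.int64(14)), (np.int64(526), np.int64(-407), np.int64(39)), (np.int64(529), np.int64(-406), np.int64(38)), (np.int64(531), np.int64(-404), np.int64(40)), (np.int64(538), np.int64(-400), np.int64(39)), (np.int64(543), np.int64(-397), np.int64(39)), (np.int64(546), np.int64(-395), np.int64(39)), (np.
[... 4301 characters left out ...]
3), np.int64(-413), np.int64(88)), (np.int64(539), np.int64(-419), np.int64(79)), (np.int64(559), np.int64(-452), np.int64(32)), (np.int64(568), np.int64(-450), np.int64(30)), (np.int64(550), np.int64(-413), np.int64(78)), (np.int64(548), np.int64(-405), np.int64(88)), (np.int64(540), np.int64(-390), np.int64(108))]
305 [(np.int64(524), np.int64(-399), np.int64(111)), (np.int64(535), np.int64(-416), np.int64(88)), (np.int64(557), np.int64(-455), np.int64(37)), (np.int64(561), np.int64(-454), np.int64(35)), (np.int64(568), np.int64(-450), np.int64(34)), (np.int64(574), np.int64(-447), np.int64(34)), (np.int64(549), np.int64(-407), np.int64(89)), (np.int64(540), np.int64(-390), np.int64(111))]
```

Run:
```python
from h import *
for f,tcp in (("w2",[.505,-.324,.257]),("w3",[.537,-.4032,.105]),("w4",[.5411,-.4094,.0167])):
    v=load(f"pics/{f}.npz");C=cloud(v)
    c=(C-v['t'])@v['R'] # cam coords
    m=(v['d']>0)&(v['d']<.16)
    k=(v['d']>0)&(v['d']<.2)&(np.mgrid[:384,:512][0]>225)
    P=c[k]; 
    T=(np.array(tcp)-v['t'])@v['R']; print(f,'tcp in cam',T.round(4), 'pix',proj(v,tcp).round())
    W=C[k]; W=W[W[:,2]>0]; print(' lowest dz vs tcp', (np.sort(W[:,2])[:2000:200]-tcp[2]).round(4))
v=load("pics/w2.npz");C=cloud(v);
for r in range(238,300,6): print(r,(C[r,150:175:3,2]*1000).round().astype(int))
```

```text
w2 tcp in cam [0.0006 0.0243 0.1842] pix [[253. 226.]]
 lowest dz vs tcp [0.0373 0.0419 0.0446 0.0468 0.0489 0.0507 0.0526 0.0543 0.0561 0.0576]
w3 tcp in cam [-0.0009  0.0164  0.1907] pix [[250. 213.]]
 lowest dz vs tcp [0.0453 0.0506 0.0533 0.0555 0.0575 0.0594 0.0612 0.0629 0.0647 0.0663]
w4 tcp in cam [0.0004 0.0242 0.1842] pix [[252. 225.]]
 lowest dz vs tcp [-0.0139 -0.0046 -0.0043 -0.0041 -0.0039 -0.0037 -0.0034 -0.0028  0.0069
  0.0146]
238 [13  0  1  1  1  1  0  1  0]
244 [ 13 301 301 302 302 302 299   1   1]
250 [307 307 307 308 307 303 299   0  -1]
256 [313 312 312 311 308 304 299 295   0]
262 [317 318 317 314 310 305 302 298  -1]
268 [323 320 317 314 310 306 301 298   1]
274 [324 322 318 314 311 307 303 299   1]
280 [325 322 319 316 311 307 303   2   1]
286 [326 322 320 316 312 309   0  -1  -1]
292 [327 324 322 317 314 310   0   1   1]
298 [328 325 322 319 314   1   1   2   1]
```

The fingers have closed above the bar: the bar's top at z 38 is visible below the tips. So the real fingertips are higher than the reported TCP suggests. I measure this with the jaws shut.

move_arm([
  {"tx":0,"ty":0,"tz":0.015,"yaw":0,"jaw":0},
  {"tx":0,"ty":0,"tz":0.015,"yaw":0,"jaw":0},
  {"tx":0,"ty":0,"tz":0.01,"yaw":0,"jaw":0},
  {"tx":0,"ty":0,"tz":0,"yaw":0,"jaw":0},
  {"tx":0,"ty":0,"tz":0,"yaw":0,"jaw":0},
])

```text
clock: 4.85
eef_pos: [0.5414, -0.4097, 0.0575]
ee_rot: [3.141, 0.002, 2.108]
force: [-0.7, 1.1, -0.4]
gripper_width: 0.001
```

Run:
```python
from h import *
from plant import observe
v=snap("wrist","w5"); s=snap("scene","s5")
c=s['p'][130:300,170:330,::-1]; 
o=observe();print(o['clock'],o['eef_pos'],np.degrees(o['ee_rot']),o['gripper_width'])
q=proj(s,[o['eef_pos'],o['eef_pos']+[0,0,.027]]);print('tcp in scene',q)
u,w=q[0].astype(int)
c=s['p'][w-70:w+50,u-80:u+80,::-1].copy();c=cv2.resize(c,None,fx=5,fy=5,interpolation=cv2.INTER_CUBIC)
for p,col in zip(q,((0,0,255),(255,0,0))): cv2.circle(c,tuple(int(x) for x in (p-[u-80,w-70])*5+2.5),4,col,-1)
cv2.imwrite("pics/s5c.png",c)
C=cloud(v)
for r in range(215,262,4): print(r,[tuple(int(a) for a in (C[r,c]*1000).round()) for c in (236,241,246,250,254,259,264,270)])
```

```text
4.95 [ 0.54058357 -0.40888427  0.05587402] [-1.79982212e+02 -6.23273232e-02  1.20750092e+02] -0.0013913666297090085
tcp in scene [[205.12114362 272.57730338]
 [204.1815468  264.41021169]]
215 [(532, -417, 38), (535, -414, 39), (538, -412, 40), (540, -411, 38), (543, -410, 38), (546, -408, 38), (549, -406, 38), (553, -404, 38)]
219 [(533, -419, 38), (536, -417, 39), (540, -416, 38), (542, -414, 38), (544, -412, 39), (547, -410, 39), (551, -409, 37), (555, -407, 38)]
223 [(535, -422, 38), (538, -420, 39), (541, -418, 38), (544, -417, 38), (546, -415, 39), (549, -413, 38), (552, -411, 39), (556, -409, 38)]
227 [(536, -425, 38), (539, -423, 39), (543, -421, 39), (545, -419, 40), (548, -418, 39), (551, -417, 37), (554, -414, 39), (566, -422, 13)]
231 [(538, -428, 38), (530, -403, 88), (532, -401, 88), (534, -401, 88), (536, -400, 87), (539, -398, 88), (556, -417, 38), (568, -425, 12)]
235 [(540, -431, 38), (530, -403, 92), (532, -401, 93), (534, -400, 93), (536, -399, 93), (538, -398, 93), (558, -420, 38), (570, -428, 13)]
239 [(530, -408, 89), (530, -403, 97), (533, -402, 97), (534, -401, 97), (536, -399, 97), (538, -398, 97), (540, -397, 97), (546, -398, 90)]
243 [(530, -407, 95), (531, -403, 100), (533, -401, 101), (535, -401, 100), (536, -399, 102), (538, -398, 101), (540, -397, 101), (545, -398, 95)]
247 [(530, -408, 98), (531, -403, 105), (533, -402, 104), (535, -401, 104), (536, -399, 105), (538, -398, 105), (540, -397, 105), (545, -399, 98)]
251 [(530, -407, 103), (531, -402, 109), (533, -401, 109), (534, -400, 109), (536, -399, 109), (538, -398, 108), (540, -397, 109), (545, -399, 103)]
255 [(531, -408, 105), (531, -402, 113), (533, -401, 112), (534, -400, 113), (536, -399, 113), (538, -398, 113), (540, -397, 112), (545, -399, 105)]
259 [(531, -407, 110), (531, -403, 114), (533, -402, 115), (534, -400, 116), (536, -400, 115), (538, -398, 116), (540, -397, 116), (545, -399, 109)]
```

View pics/s5c.png

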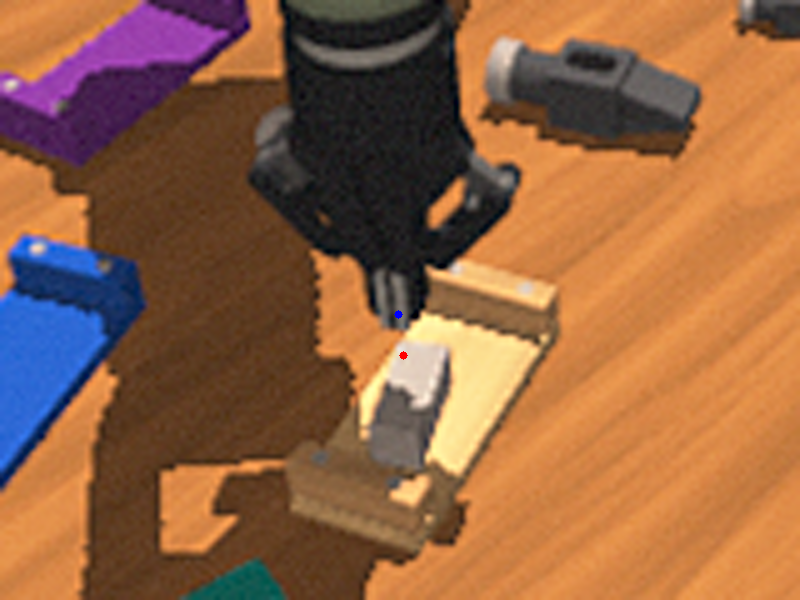

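View pics/w5.png

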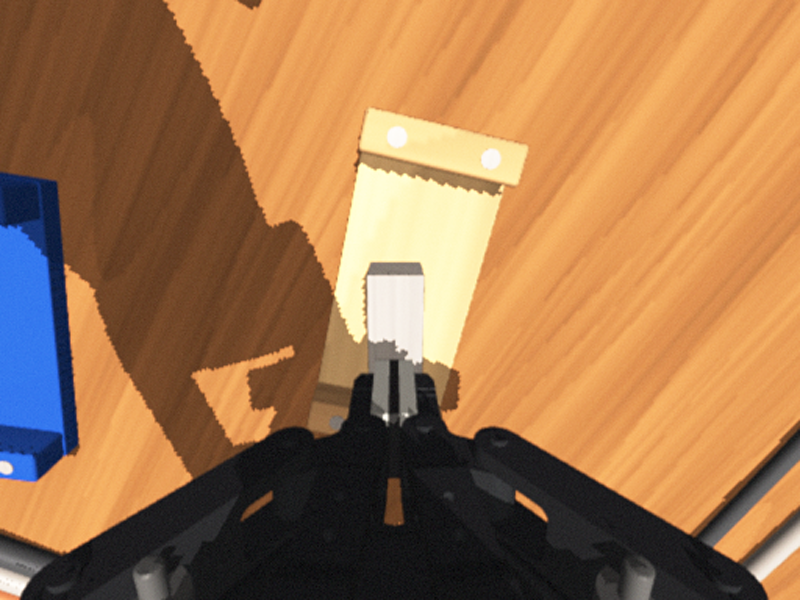

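The scene view shows the same: the tip is at about (395,327) in the crop, well above the projected TCP (red dot), so the real tips are 22-28 mm higher than reported. I grip with the TCP reading about -5 mm, which puts the real tips at about 17-23 mm, above the board at 12 mm.

move_arm([
  {"tx":0,"ty":0,"tz":0,"yaw":0,"jaw":1},
  {"tx":0,"ty":0,"tz":0,"yaw":0,"jaw":1},
  {"tx":0,"ty":0,"tz":0,"yaw":0,"jaw":1},
  {"tx":0,"ty":0,"tz":0,"yaw":0,"jaw":1},
  {"tx":0,"ty":0,"tz":-0.015,"yaw":0,"jaw":1},
])

```text
clock: 5.45
eef_pos: [0.5428, -0.411, 0.0436]
ee_rot: [3.14, 0.006, 2.108]
force: [-0.0, -1.0, 0.6]
gripper_width: 0.847
```

move_arm([
  {"tx":0,"ty":0,"tz":-0.015,"yaw":0,"jaw":1},
  {"tx":0,"ty":0,"tz":-0.012,"yaw":0,"jaw":1},
  {"tx":0,"ty":0,"tz":-0.01,"yaw":0,"jaw":1},
  {"tx":0,"ty":0,"tz":-0.006,"yaw":0,"jaw":1},
  {"tx":0,"ty":0,"tz":-0.003,"yaw":0,"jaw":1},
])

```text
clock: 5.95
eef_pos: [0.5405, -0.4088, -0.006]
ee_rot: [-3.141, -0.002, 2.107]
force: [0.4, -0.1, 0.3]
gripper_width: 1.001
```

move_arm([
  {"tx":0,"ty":0,"tz":0,"yaw":0,"jaw":0},
  {"tx":0,"ty":0,"tz":0,"yaw":0,"jaw":0},
  {"tx":0,"ty":0,"tz":0,"yaw":0,"jaw":0},
  {"tx":0,"ty":0,"tz":0,"yaw":0,"jaw":0},
  {"tx":0,"ty":0,"tz":0,"yaw":0,"jaw":0},
])

```text
clock: 6.45
eef_pos: [0.5417, -0.4098, -0.0036]
ee_rot: [3.141, 0.002, 2.108]
force: [-0.3, 0.4, 0.5]
gripper_width: 0.289
```

Run:
```python
from h import *
from plant import observe
v=snap("wrist","w6")
o=observe();print(o['clock'],o['eef_pos'],np.degrees(o['ee_rot']),o['gripper_width'],o['force'])
```

```text
6.5 [ 0.54168397 -0.40986834 -0.00357307] [1.79966820e+02 1.09421740e-01 1.20749573e+02] 0.29139624344555937 [-0.99160134 -0.13452222  3.07984686]
```

View pics/w6.png

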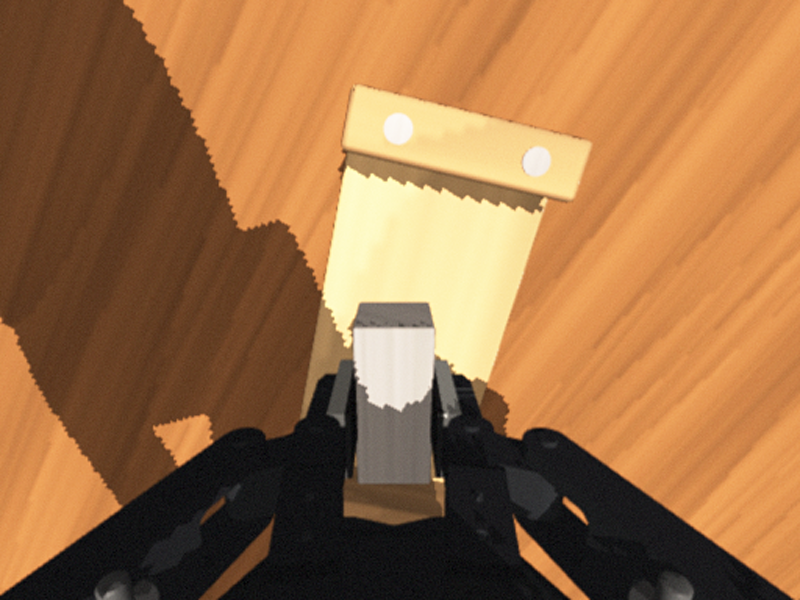

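The bar is gripped: 0.29 corresponds to about 25 mm, and the pads sit either side of it at (395,400). I lift and carry it to the tray, centred at (0.537, 0.393) with its axis at 17.7°.

move_arm([
  {"tx":0,"ty":0,"tz":0.01,"yaw":0,"jaw":0},
  {"tx":0,"ty":0,"tz":0.02,"yaw":0,"jaw":0},
  {"tx":0,"ty":0,"tz":0.03,"yaw":0,"jaw":0},
  {"tx":0,"ty":0.015,"tz":0.035,"yaw":0,"jaw":0},
  {"tx":0,"ty":0.03,"tz":0.03,"yaw":0,"jaw":0},
])

```text
clock: 7.0
eef_pos: [0.5406, -0.3659, 0.1218]
ee_rot: [-3.141, 0.001, 2.105]
force: [1.3, -0.1, -1.7]
gripper_width: 0.288
```

move_arm([
  {"tx":0,"ty":0.04,"tz":0.01,"yaw":0,"jaw":0},
  {"tx":0,"ty":0.05,"tz":0,"yaw":-2.6,"jaw":0},
  {"tx":0,"ty":0.05,"tz":0,"yaw":-2.6,"jaw":0},
  {"tx":0,"ty":0.05,"tz":0,"yaw":-2.6,"jaw":0},
  {"tx":0,"ty":0.05,"tz":0,"yaw":-2.6,"jaw":0},
])

```text
clock: 7.5
eef_pos: [0.5398, -0.1221, 0.1301]
ee_rot: [-3.141, -0.001, 1.924]
force: [1.3, -0.3, -2.7]
gripper_width: 0.288
```

move_arm([
  {"tx":0,"ty":0.05,"tz":0,"yaw":-2.6,"jaw":0},
  {"tx":0,"ty":0.05,"tz":0,"yaw":0,"jaw":0},
  {"tx":0,"ty":0.05,"tz":0,"yaw":0,"jaw":0},
  {"tx":0,"ty":0.05,"tz":0,"yaw":0,"jaw":0},
  {"tx":0,"ty":0.05,"tz":0,"yaw":0,"jaw":0},
])

```text
clock: 8.0
eef_pos: [0.5399, 0.1276, 0.1302]
ee_rot: [-3.141, -0.0, 1.881]
force: [0.7, -1.0, -3.6]
gripper_width: 0.285
```

move_arm([
  {"tx":0,"ty":0.05,"tz":0,"yaw":0,"jaw":0},
  {"tx":0,"ty":0.05,"tz":0,"yaw":0,"jaw":0},
  {"tx":0,"ty":0.05,"tz":0,"yaw":0,"jaw":0},
  {"tx":0,"ty":0.05,"tz":0,"yaw":0,"jaw":0},
  {"tx":0,"ty":0.04,"tz":0,"yaw":0,"jaw":0},
])

```text
clock: 8.5
eef_pos: [0.5396, 0.3683, 0.13]
ee_rot: [-3.14, -0.0, 1.882]
force: [1.0, -0.8, -2.9]
gripper_width: 0.291
```

Run:
```python
from h import *
from plant import observe
v=snap("wrist","w7")
o=observe();print(o['clock'],o['eef_pos'],np.degrees(o['ee_rot']),o['gripper_width'],o['force'])
objs(v,mx=20000); print(); objs(v,.018)
```

```text
8.55 [0.53903482 0.3749285  0.13021882] [179.88865184  -0.37396517 108.04245257] 0.28922482117047693 [ 2.61891989  6.08101107 -2.31853978]
[407. 234.] 3499 [537.4 393.5 150.4 129.8  16.9] z95 [0.0083 0.0236 0.0255]
[ 89. 299.] 3511 [347.9 291.4  68.9  59.9 -47.5] z95 [0.0107 0.027  0.0414]
[701. 382.] 3402 [786.1 363.5 199.   41.4  72.1] z95 [0.0075 0.0129 0.018 ]
[155. 469.] 658 [409.6 167.6  48.3  15.4  42.8] z95 [0.0086 0.0291 0.0424]
[424. 497.] 623 [616.6 205.9  64.6  31.1 -70.6] z95 [0.0118 0.0134 0.0354]

[406. 225.] 2482 [537.4 393.5 150.4 129.8  16.9] z95 [0.0194 0.0242 0.0256]
[ 77. 305.] 2210 [347.1 290.6  51.1  44.1 -48.1] z95 [0.0216 0.0343 0.0416]
[149. 475.] 486 [408.2 167.2  46.8  13.6  46.6] z95 [0.0195 0.0329 0.0429]
[426. 486.] 253 [608.4 227.8  29.3  17.9  18.6] z95 [0.0304 0.0346 0.0356]
```

View pics/w7.png

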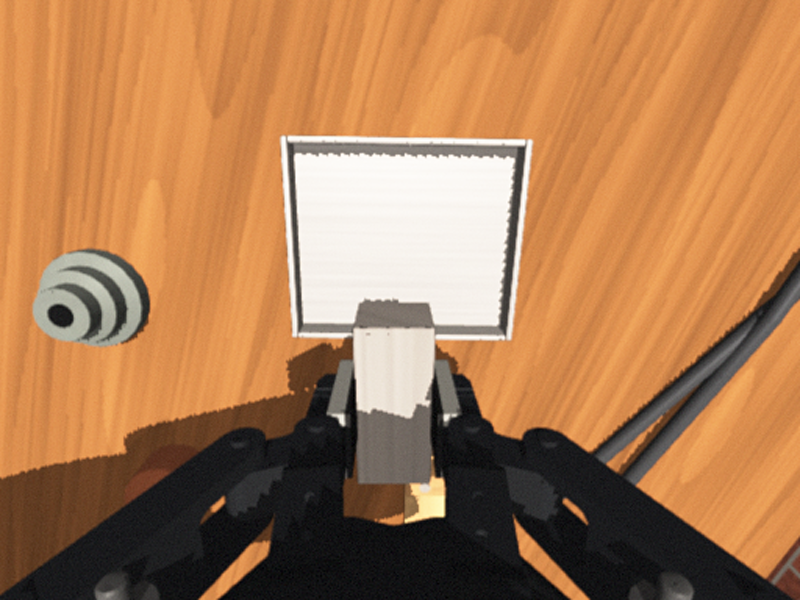

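The bar is still held. The tray is seen whole at (407,234), and its centre measures (0.537, 0.3935). I lower it in.

move_arm([
  {"tx":-0.003,"ty":0.02,"tz":0,"yaw":0,"jaw":0},
  {"tx":0,"ty":0.008,"tz":-0.025,"yaw":0,"jaw":0},
  {"tx":0,"ty":0,"tz":-0.03,"yaw":0,"jaw":0},
  {"tx":0,"ty":0,"tz":-0.025,"yaw":0,"jaw":0},
  {"tx":0,"ty":0,"tz":-0.015,"yaw":0,"jaw":0},
])

```text
clock: 9.05
eef_pos: [0.5357, 0.3921, 0.0322]
ee_rot: [-3.136, 0.001, 1.88]
force: [-0.2, -0.5, -3.0]
gripper_width: 0.285
```

move_arm([
  {"tx":0,"ty":0,"tz":-0.015,"yaw":0,"jaw":0},
  {"tx":0,"ty":0,"tz":-0.01,"yaw":0,"jaw":0},
  {"tx":0,"ty":0,"tz":-0.01,"yaw":0,"jaw":0},
  {"tx":0,"ty":0,"tz":-0.004,"yaw":0,"jaw":0},
  {"tx":0,"ty":0,"tz":0,"yaw":0,"jaw":0},
])

```text
clock: 9.55
eef_pos: [0.5379, 0.3936, -0.0039]
ee_rot: [-3.141, 0.0, 1.88]
force: [-0.8, 0.4, -2.3]
gripper_width: 0.288
```

Expected contact is at TCP z of about -0.0115. I lower slowly and watch the force.

move_arm([
  {"tx":0,"ty":0,"tz":-0.003,"yaw":0,"jaw":0},
  {"tx":0,"ty":0,"tz":-0.002,"yaw":0,"jaw":0},
  {"tx":0,"ty":0,"tz":-0.0015,"yaw":0,"jaw":0},
  {"tx":0,"ty":0,"tz":-0.001,"yaw":0,"jaw":0},
  {"tx":0,"ty":0,"tz":0,"yaw":0,"jaw":0},
])

```text
clock: 10.05
eef_pos: [0.5379, 0.3937, -0.0112]
ee_rot: [-3.141, 0.0, 1.881]
force: [0.4, -0.3, -2.8]
gripper_width: 0.289
```

move_arm([
  {"tx":0,"ty":0,"tz":-0.0012,"yaw":0,"jaw":0},
  {"tx":0,"ty":0,"tz":0,"yaw":0,"jaw":0},
  {"tx":0,"ty":0,"tz":0,"yaw":0,"jaw":0.4},
  {"tx":0,"ty":0,"tz":0,"yaw":0,"jaw":0.7},
  {"tx":0,"ty":0,"tz":0,"yaw":0,"jaw":1},
])

```text
clock: 10.55
eef_pos: [0.5385, 0.394, -0.0119]
ee_rot: [3.14, -0.0, 1.881]
force: [0.1, 1.1, 0.5]
gripper_width: 0.725
```

move_arm([
  {"tx":0,"ty":0,"tz":0,"yaw":0,"jaw":1},
  {"tx":0,"ty":0,"tz":0,"yaw":0,"jaw":1},
  {"tx":0,"ty":0,"tz":0.02,"yaw":0,"jaw":1},
  {"tx":0,"ty":0,"tz":0.035,"yaw":0,"jaw":1},
  {"tx":0,"ty":0,"tz":0.045,"yaw":0,"jaw":1},
])

```text
clock: 11.05
eef_pos: [0.5359, 0.3925, 0.0858]
ee_rot: [-3.136, 0.001, 1.88]
force: [-0.5, 0.2, -0.1]
gripper_width: 0.999
```

move_arm([
  {"tx":0.005,"ty":-0.03,"tz":0.03,"yaw":0,"jaw":1},
  {"tx":0.005,"ty":-0.035,"tz":0.03,"yaw":0,"jaw":1},
  {"tx":0.005,"ty":-0.035,"tz":0.02,"yaw":0,"jaw":1},
  {"tx":0.005,"ty":-0.025,"tz":0,"yaw":0,"jaw":1},
  {"tx":0,"ty":0,"tz":0,"yaw":0,"jaw":1},
])

```text
clock: 11.55
eef_pos: [0.5595, 0.2658, 0.1692]
ee_rot: [3.139, 0.001, 1.877]
force: [-1.2, 0.5, 0.1]
gripper_width: 0.998
```

Run:
```python
from h import *
from plant import observe
v=snap("wrist","w8")
o=observe();print(o['clock'],o['eef_pos'],np.degrees(o['ee_rot']),o['gripper_width'],o['force'])
objs(v,mx=20000); print(); objs(v,.02)
```

```text
11.6 [0.55855491 0.2674136  0.16825915] [ 1.79949416e+02 -1.23591185e-02  1.07587074e+02] 1.001649527860324 [-0.09284016  0.45214928 -0.46549259]
[428. 109.] 2281 [540.1 384.8 150.3 111.9  16.9] z95 [0.0085 0.0236 0.0256]
[421.  72.] 1827 [537.6 396.   67.   29.3 -73.8] z95 [0.0287 0.0306 0.0319]
[111. 142.] 3547 [346.1 288.   69.2  65.7 -76.9] z95 [0.0115 0.0272 0.0415]
[688. 258.] 3898 [772.8 337.  235.2  50.   75.3] z95 [0.0078 0.0128 0.018 ]
[183. 354.] 2442 [426.5 154.8  59.2  49.7 -26.6] z95 [0.0127 0.0425 0.0848]
[460. 410.] 6883 [654.  155.5 184.   70.1 -71. ] z95 [0.0115 0.013  0.035 ]
[252. 497.] 64 [504.   11.5  23.1   9.  -35.1] z95 [0.0091 0.013  0.0175]
[157. 595.] 198 [ 435.3 -139.6   57.9    5.    17.5] z95 [0.0067 0.011  0.0152]

[423. 115.] 1568 [540.7 383.  150.3 108.1  16.9] z95 [0.0213 0.0243 0.0257]
[421.  71.] 1747 [538.  392.9  59.8  25.6 -72.1] z95 [0.0293 0.0306 0.0319]
[ 99. 143.] 2186 [346.7 288.4  51.   47.  -69.6] z95 [0.0246 0.038  0.0418]
[180. 358.] 2176 [426.4 154.9  58.9  49.7 -26.6] z95 [0.0256 0.045  0.0869]
[465. 331.] 1059 [626.9 233.6  69.7  18.6  19. ] z95 [0.0223 0.0343 0.0356]
[460. 502.] 879 [680.7  78.   70.   20.   19.1] z95 [0.0214 0.0338 0.0355]
```

View pics/w8.png

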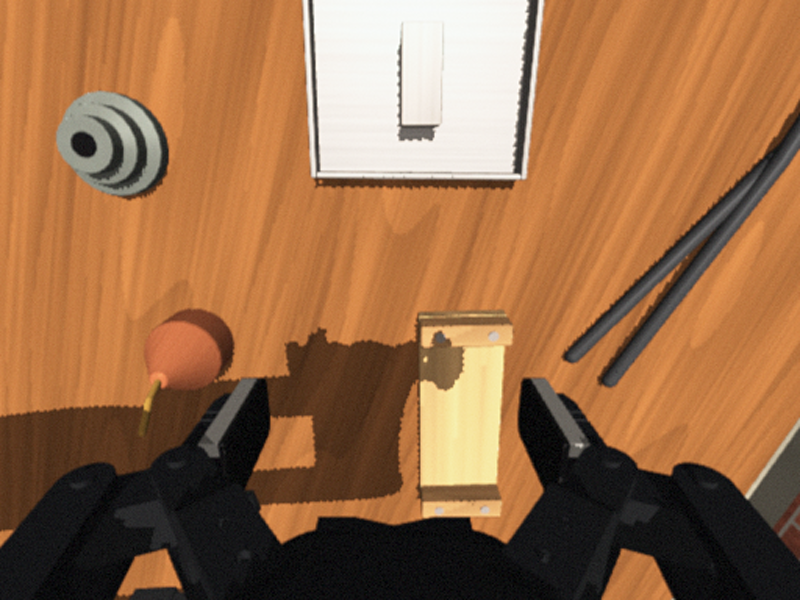

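The offcut lies flat in the tray at (421,72): its top is at 30 mm, as it must be. The large cradle measures centre (0.6538, 0.1557) at -71.0°. Next is the small head.

move_arm([
  {"tx":-0.014,"ty":-0.045,"tz":0,"yaw":-8.5,"jaw":1},
  {"tx":-0.014,"ty":-0.045,"tz":0,"yaw":-8.5,"jaw":1},
  {"tx":-0.014,"ty":-0.045,"tz":0,"yaw":-8.5,"jaw":1},
  {"tx":-0.014,"ty":-0.045,"tz":0,"yaw":-8.5,"jaw":1},
  {"tx":-0.014,"ty":-0.045,"tz":0,"yaw":-8.5,"jaw":1},
])

```text
clock: 12.1
eef_pos: [0.487, 0.0435, 0.1671]
ee_rot: [-3.141, -0.0, 1.135]
force: [1.1, -0.7, 0.4]
gripper_width: 0.999
```

move_arm([
  {"tx":-0.012,"ty":-0.04,"tz":0,"yaw":-8.5,"jaw":1},
  {"tx":-0.002,"ty":-0.012,"tz":0,"yaw":-8.5,"jaw":1},
  {"tx":0,"ty":0,"tz":0,"yaw":-8.5,"jaw":1},
  {"tx":0,"ty":0,"tz":0,"yaw":-8.5,"jaw":1},
  {"tx":0,"ty":0,"tz":0,"yaw":0,"jaw":1},
])

```text
clock: 12.6
eef_pos: [0.4738, -0.0074, 0.1671]
ee_rot: [-3.14, 0.0, 0.546]
force: [-0.4, 0.4, -0.0]
gripper_width: 1.0
```

Run:
```python
from h import *
from plant import observe
v=snap("wrist","w9")
o=observe();print(o['clock'],o['eef_pos'],np.degrees(o['ee_rot']),o['gripper_width'],o['force'])
objs(v,mx=20000); print(); objs(v,.02)
```

```text
12.65 [ 0.47386757 -0.00738538  0.16720436] [-1.79944752e+02  2.40223591e-02  3.14799327e+01] 1.000683443775516 [-0.07476606 -0.24630612  1.27482728]
[684. 125.] 9988 [ 658.4 -124.7  133.7   70.5  -79.5] z95 [0.0114 0.0134 0.0353]
[170. 210.] 2821 [425.3 148.6  58.7  57.7  50.8] z95 [0.0142 0.0426 0.0684]
[  5. 214.] 266 [353.3 258.3  47.6  10.1  17. ] z95 [0.0066 0.011  0.0139]
[395. 263.] 1323 [474.2  -8.5  75.5  25.6  31. ] z95 [0.0171 0.0238 0.0276]
[528. 389.] 2250 [ 435.9 -159.4  126.2   40.    20. ] z95 [0.0137 0.0309 0.0402]
[760. 417.] 2535 [ 527.  -357.    85.2   71.   -71.3] z95 [0.0092 0.019  0.0352]
[150. 580.] 970 [ 72.1  36.   71.   57.5 -61.6] z95 [0.0104 0.0127 0.0178]

[617.  88.] 1788 [647.9 -68.   70.4  18.6  10.2] z95 [0.0231 0.0343 0.0359]
[764. 158.] 1765 [ 668.7 -180.6   70.    19.4   11.5] z95 [0.0216 0.0339 0.0357]
[166. 211.] 2575 [425.2 148.7  58.7  57.4  50.8] z95 [0.0262 0.0444 0.0685]
[395. 270.] 1044 [470.6 -10.7  66.3  25.6  31. ] z95 [0.0207 0.0254 0.0276]
[530. 392.] 1934 [ 436.  -159.9  125.8   40.1   21.3] z95 [0.0235 0.0322 0.0404]
[755. 419.] 1227 [ 517.2 -326.4   70.    20.6   19.2] z95 [0.0216 0.0336 0.0356]
```

View pics/w9.png

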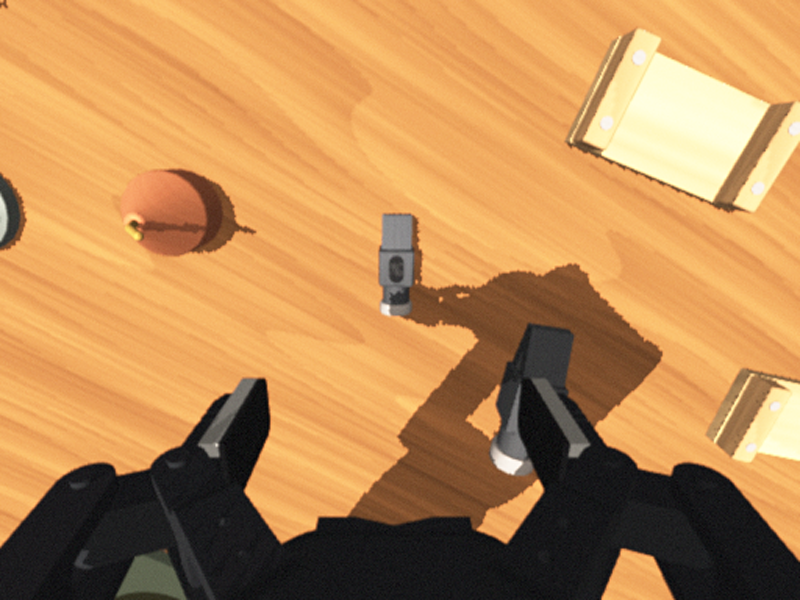

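The small head at (395,263) is centred at (0.4742, -0.0085), axis 31.0°, and its length of 75.5 mm is right. Before I grip near the bench, I pin down the tip offset from the held-bar picture, and also measure where the eye is.

Run:
```python
from h import *
v=load("pics/w7.npz");C=cloud(v);tz=.130
for c in (214,217,220,222,283,286,289,292):
    col=C[200:262,c,2]; i=np.argmax(col>.1); print(c,200+i,((col[i:i+6]-tz)*1000).round(1))
v=load("pics/w9.npz")
g=cv2.cvtColor(v['p'],cv2.COLOR_RGB2GRAY)
c=v['p'][130:210,225:285,::-1];cv2.imwrite("pics/c9.png",cv2.resize(c,None,fx=7,fy=7,interpolation=cv2.INTER_CUBIC))
print('eye',cast(v,[[396*.64,268*.64]],.026)*1000)
```

```text
214 239 [32.1 33.4 33.5 42.6 44.2 45.5]
217 231 [30.5 31.3 33.2 34.7 34.7 36. ]
220 230 [29.3 30.6 32.6 33.5 34.3 35.1]
222 230 [30.  30.6 31.5 33.5 34.1 34.9]
283 230 [29.7 29.4 32.4 32.8 33.9 34.8]
286 231 [31.6 30.8 32.5 34.1 34.9 35.7]
289 239 [30.9 33.7 34.3 42.  43.4 44.7]
292 239 [32.1 33.7 33.9 35.  35.1 37.6]
eye [[473.87190871  -9.18645812  26.        ]]
```

View pics/c9.png

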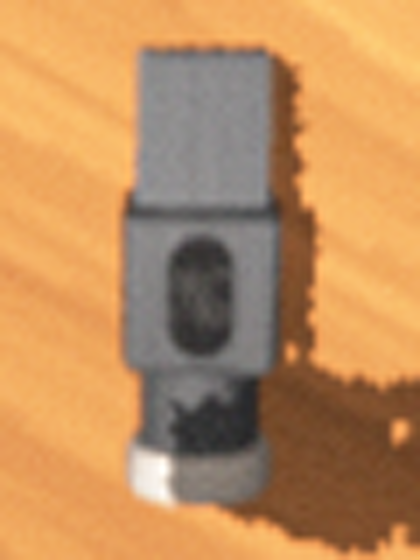

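The tips are about 22-29 mm above the reported TCP, and the eye measures (473.9, -9.2), which agrees with the head's centre. I grip at a TCP reading of about -0.018, i.e. tips at 4-11 mm.

move_arm([
  {"tx":0,"ty":-0.0012,"tz":-0.03,"yaw":-0.4,"jaw":1},
  {"tx":0,"ty":0,"tz":-0.04,"yaw":0,"jaw":1},
  {"tx":0,"ty":0,"tz":-0.04,"yaw":0,"jaw":1},
  {"tx":0,"ty":0,"tz":-0.03,"yaw":0,"jaw":1},
  {"tx":0,"ty":0,"tz":-0.02,"yaw":0,"jaw":1},
])

```text
clock: 13.15
eef_pos: [0.472, -0.0082, 0.0049]
ee_rot: [-3.138, 0.003, 0.543]
force: [0.5, 0.2, -0.4]
gripper_width: 1.0
```

move_arm([
  {"tx":0,"ty":0,"tz":-0.012,"yaw":0,"jaw":1},
  {"tx":0,"ty":0,"tz":-0.008,"yaw":0,"jaw":1},
  {"tx":0,"ty":0,"tz":-0.004,"yaw":0,"jaw":1},
  {"tx":0,"ty":0,"tz":0,"yaw":0,"jaw":1},
  {"tx":0,"ty":0,"tz":0,"yaw":0,"jaw":1},
])

```text
clock: 13.65
eef_pos: [0.475, -0.0096, -0.0154]
ee_rot: [3.14, -0.002, 0.539]
force: [0.6, 0.7, -0.3]
gripper_width: 1.0
```

move_arm([
  {"tx":-0.0005,"ty":0.0005,"tz":-0.001,"yaw":0.1,"jaw":1},
  {"tx":0,"ty":0,"tz":0,"yaw":0,"jaw":0},
  {"tx":0,"ty":0,"tz":0,"yaw":0,"jaw":0},
  {"tx":0,"ty":0,"tz":0,"yaw":0,"jaw":0},
  {"tx":0,"ty":0,"tz":0,"yaw":0,"jaw":0},
])

```text
clock: 14.15
eef_pos: [0.4735, -0.009, -0.0173]
ee_rot: [3.142, -0.0, 0.54]
force: [0.6, -0.1, -0.4]
gripper_width: 0.327
```

move_arm([
  {"tx":0,"ty":0,"tz":0,"yaw":0,"jaw":0},
  {"tx":0,"ty":0,"tz":0.002,"yaw":0,"jaw":0},
  {"tx":0,"ty":0,"tz":0.003,"yaw":0,"jaw":0},
  {"tx":0,"ty":0,"tz":0,"yaw":0,"jaw":0},
  {"tx":0,"ty":0,"tz":0,"yaw":0,"jaw":0},
])

```text
clock: 14.65
eef_pos: [0.4732, -0.0089, -0.0125]
ee_rot: [-3.141, 0.0, 0.54]
force: [-0.3, -0.4, -2.2]
gripper_width: 0.291
```

Run:
```python
from h import *
from plant import observe
v=snap("wrist","w10")
o=observe();print(o['clock'],o['eef_pos'],np.degrees(o['ee_rot']),o['gripper_width'],o['force'])
C=cloud(v);tz=o['eef_pos'][2]
for c in (217,220,222,283,286):
    col=C[215:262,c,2]; i=np.argmax(col>.008); print(c,215+i,((col[i-1:i+6])*1000).round(1))
```

```text
14.7 [ 0.47321163 -0.00890955 -0.01249821] [-1.79980813e+02  2.11338922e-02  3.09493362e+01] 0.2889450635061625 [ 0.1797322  -0.45069635 -2.69987452]
217 231 [ 0.  18.3 18.2 20.9 21.2 22.5 24.6]
220 230 [ 1.5 15.8 17.8 19.5 20.6 22.3 22.5]
222 230 [ 0.7 17.3 18.6 18.9 20.6 22.  23.3]
283 230 [ 1.  16.7 18.9 19.  20.  21.6 23.2]
286 224 [ 1.000e-01  1.548e+02  1.200e+00 -0.000e+00  4.000e-01  1.300e+00
  8.000e-01]
```

View pics/w10.png

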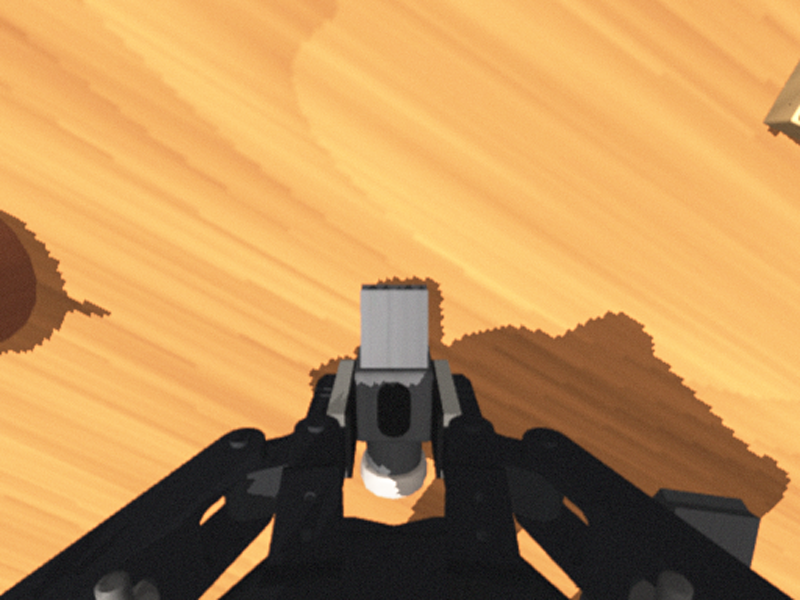

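The head is held, eye up, lifted 5 mm, and its full weight of -2.7 N is on the gripper. I carry it to the small cradle.

move_arm([
  {"tx":0,"ty":0,"tz":0.02,"yaw":0,"jaw":0},
  {"tx":0,"ty":0,"tz":0.03,"yaw":0,"jaw":0},
  {"tx":0.01,"ty":-0.006,"tz":0.03,"yaw":5,"jaw":0},
  {"tx":0.02,"ty":-0.012,"tz":0.03,"yaw":8,"jaw":0},
  {"tx":0.03,"ty":-0.018,"tz":0.01,"yaw":8,"jaw":0},
])

```text
clock: 15.2
eef_pos: [0.5351, -0.0449, 0.111]
ee_rot: [3.138, -0.002, 0.914]
force: [1.2, 0.2, -2.6]
gripper_width: 0.286
```

move_arm([
  {"tx":0.03,"ty":-0.018,"tz":0,"yaw":8,"jaw":0},
  {"tx":0.03,"ty":-0.018,"tz":0,"yaw":8,"jaw":0},
  {"tx":0.025,"ty":-0.018,"tz":0,"yaw":8,"jaw":0},
  {"tx":0.02,"ty":-0.012,"tz":0,"yaw":8,"jaw":0},
  {"tx":0.013,"ty":-0.008,"tz":0,"yaw":8,"jaw":0},
])

```text
clock: 15.7
eef_pos: [0.6524, -0.1201, 0.1068]
ee_rot: [-3.141, -0.0, 1.61]
force: [-0.8, 0.5, -2.3]
gripper_width: 0.288
```

move_arm([
  {"tx":0.007,"ty":-0.006,"tz":0,"yaw":5,"jaw":0},
  {"tx":0,"ty":0,"tz":0,"yaw":3.6,"jaw":0},
  {"tx":0,"ty":0,"tz":0,"yaw":0,"jaw":0},
  {"tx":0,"ty":0,"tz":0,"yaw":0,"jaw":0},
  {"tx":0,"ty":0,"tz":0,"yaw":0,"jaw":0},
])

```text
clock: 16.2
eef_pos: [0.6581, -0.1246, 0.1073]
ee_rot: [-3.141, -0.0, 1.754]
force: [-0.4, -0.0, -2.2]
gripper_width: 0.289
```

Run:
```python
from h import *
from plant import observe
o=observe();v=snap("wrist","w11")
print(o['clock'],o['eef_pos'],np.degrees(o['ee_rot']),o['gripper_width'],o['force'])
objs(v,mx=20000); print(); objs(v,.02)
objs(v,.13,.2,mn=200)
```

```text
16.2 [ 0.65805371 -0.12464972  0.1073084 ] [-1.79958292e+02 -2.80540092e-02  1.00508074e+02] 0.28934826184090945 [-0.41797716 -0.03945456 -2.19763647]
[394. 246.] 6297 [ 656.4 -117.   116.6   70.2  -79.4] z95 [0.0116 0.013  0.0354]
[ 60. 277.] 3548 [ 456.  -152.6   83.2   40.    21.6] z95 [0.0186 0.0333 0.0414]
[  9. 458.] 328 [ 411.2 -298.9   30.    13.7  -71.1] z95 [0.0125 0.0192 0.0225]
[119. 503.] 107 [ 488.4 -328.1   15.8    2.8   17.5] z95 [0.0067 0.0134 0.026 ]
[220. 584.] 241 [ 564.9 -402.4   44.8   14.8   57.7] z95 [0.0086 0.0126 0.0136]
[560. 579.] 108 [ 838.1 -345.9   20.1   10.7  -86.6] z95 [0.007  0.0113 0.0129]

[394. 196.] 1787 [647.4 -68.2  70.   17.3  10.6] z95 [0.0328 0.0346 0.0359]
[ 57. 279.] 3315 [ 461.4 -150.4   71.4   40.    21.6] z95 [0.0253 0.0339 0.0414]
[  5. 464.] 148 [ 412.3 -299.1   29.5    7.8   86.9] z95 [0.0204 0.0214 0.0228]
```

View pics/w11.png

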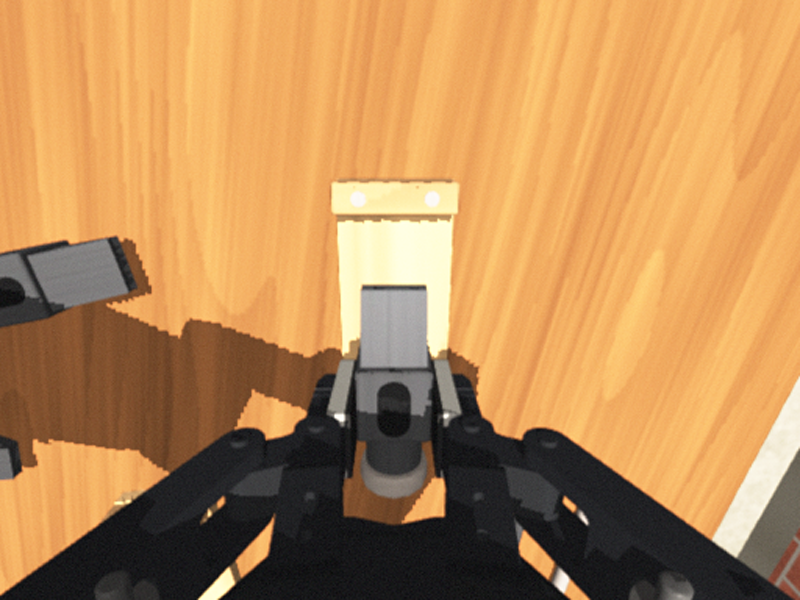

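The far block at (394,196) gives a cradle centre of (657.9, -124.7), and the TCP is over it. I lower.

move_arm([
  {"tx":0,"ty":0,"tz":-0.02,"yaw":0,"jaw":0},
  {"tx":0,"ty":0,"tz":-0.03,"yaw":0,"jaw":0},
  {"tx":0,"ty":0,"tz":-0.025,"yaw":0,"jaw":0},
  {"tx":0,"ty":0,"tz":-0.015,"yaw":0,"jaw":0},
  {"tx":0,"ty":0,"tz":-0.01,"yaw":0,"jaw":0},
])

```text
clock: 16.75
eef_pos: [0.6576, -0.1245, 0.0061]
ee_rot: [-3.14, -0.001, 1.755]
force: [-0.6, 0.3, -2.4]
gripper_width: 0.291
```

move_arm([
  {"tx":0,"ty":0,"tz":-0.006,"yaw":0,"jaw":0},
  {"tx":0,"ty":0,"tz":-0.002,"yaw":0,"jaw":0},
  {"tx":0,"ty":0,"tz":0,"yaw":0,"jaw":0},
  {"tx":0,"ty":0,"tz":0,"yaw":0,"jaw":0},
  {"tx":0,"ty":0,"tz":0,"yaw":0,"jaw":0},
])

```text
clock: 17.25
eef_pos: [0.6594, -0.1253, 0.0008]
ee_rot: [3.14, 0.001, 1.755]
force: [1.0, 0.3, -2.8]
gripper_width: 0.29
```

move_arm([
  {"tx":0,"ty":0,"tz":-0.002,"yaw":0,"jaw":0},
  {"tx":0,"ty":0,"tz":-0.0015,"yaw":0,"jaw":0},
  {"tx":0,"ty":0,"tz":-0.0005,"yaw":0,"jaw":0},
  {"tx":0,"ty":0,"tz":0,"yaw":0,"jaw":0},
  {"tx":0,"ty":0,"tz":0,"yaw":0,"jaw":0},
])

```text
clock: 17.75
eef_pos: [0.6585, -0.125, -0.0044]
ee_rot: [-3.142, -0.0, 1.755]
force: [0.6, 0.1, -2.7]
gripper_width: 0.288
```

move_arm([
  {"tx":-0.0003,"ty":0,"tz":-0.001,"yaw":0,"jaw":0},
  {"tx":0,"ty":0,"tz":-0.0005,"yaw":0,"jaw":0},
  {"tx":0,"ty":0,"tz":0,"yaw":0,"jaw":0},
  {"tx":0,"ty":0,"tz":0,"yaw":0,"jaw":0},
  {"tx":0,"ty":0,"tz":0,"yaw":0,"jaw":0},
])

```text
clock: 18.25
eef_pos: [0.6586, -0.1251, -0.0049]
ee_rot: [3.141, 0.0, 1.755]
force: [-1.5, 1.3, 4.3]
gripper_width: 0.288
```

Contact: the vertical force went from -2.7 to +4.3 N. I release slowly and back off.

move_arm([
  {"tx":0,"ty":0,"tz":0,"yaw":0,"jaw":0.35},
  {"tx":0,"ty":0,"tz":0,"yaw":0,"jaw":0.5},
  {"tx":0,"ty":0,"tz":0,"yaw":0,"jaw":0.8},
  {"tx":0,"ty":0,"tz":0,"yaw":0,"jaw":1},
  {"tx":0,"ty":0,"tz":0,"yaw":0,"jaw":1},
])

```text
clock: 18.75
eef_pos: [0.6582, -0.125, -0.006]
ee_rot: [-3.142, -0.0, 1.755]
force: [0.2, 0.8, 0.5]
gripper_width: 0.976
```

move_arm([
  {"tx":0,"ty":0,"tz":0.01,"yaw":0,"jaw":1},
  {"tx":0,"ty":0,"tz":0.03,"yaw":0,"jaw":1},
  {"tx":0,"ty":0,"tz":0.04,"yaw":0,"jaw":1},
  {"tx":0,"ty":0,"tz":0.045,"yaw":0,"jaw":1},
  {"tx":-0.01,"ty":0,"tz":0.04,"yaw":0,"jaw":1},
])

```text
clock: 19.25
eef_pos: [0.6494, -0.1252, 0.1625]
ee_rot: [3.139, 0.001, 1.755]
force: [0.8, -0.6, 0.7]
gripper_width: 0.998
```

Run:
```python
from h import *
from plant import observe
o=observe();v=snap("wrist","w12")
print(o['clock'],o['eef_pos'],np.degrees(o['ee_rot']),o['gripper_width'],o['force'])
objs(v,.017); 
C=cloud(v);k=(C[...,2]>.017)&(C[...,2]<.05)&(abs(C[...,0]-.658)<.045)&(abs(C[...,1]+.1247)<.045)
print(rect(C[k]),np.percentile(C[k][:,2],95))
```

```text
19.25 [ 0.64943291 -0.12517398  0.16249312] [1.79825430e+02 8.52111842e-02 1.00567114e+02] 0.9977580798589947 [ 0.83563915 -0.55357447  0.69887501]
[406. 190.] 1218 [647.4 -68.2  69.1  17.6  10.6] z95 [0.033  0.0346 0.0359]
[405. 269.] 1440 [ 657.8 -124.1   75.2   25.4  -79.3] z95 [0.0294 0.0358 0.0396]
[ 90. 264.] 4050 [ 435.4 -160.8  126.8   40.1   21.6] z95 [0.0248 0.036  0.0416]
[405. 343.] 1148 [ 668.5 -181.1   70.2   19.    10.7] z95 [0.0202 0.0342 0.0357]
[ 35. 415.] 1206 [ 385.  -300.5   61.1   32.9    3.2] z95 [0.019  0.0264 0.0333]
[ 657.5 -124.6  117.9   40.9  -64. ] 0.03949173049773881
```

View pics/w12.png

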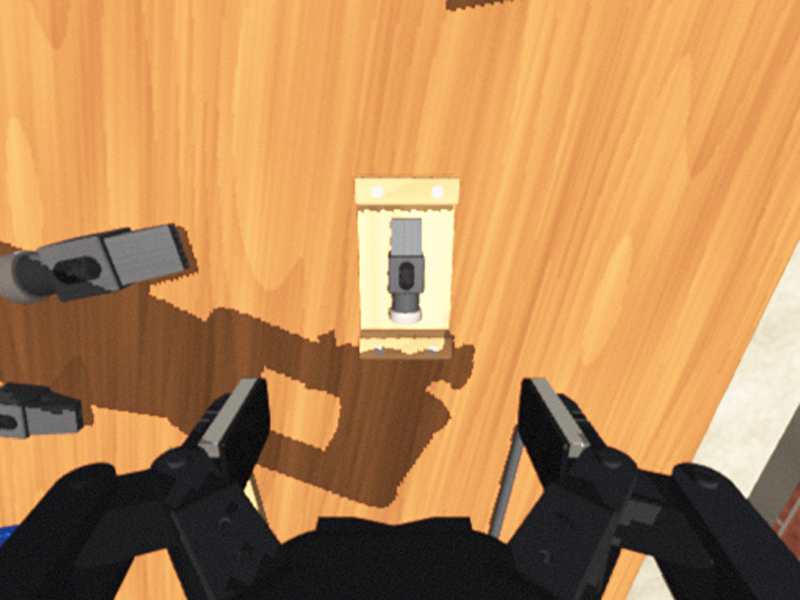

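The small head lies centred at (405,269): (657.8, -124.1), -79.3°, against the cradle centre (657.9, -124.7). Next is the large head.

move_arm([
  {"tx":-0.02,"ty":-0.004,"tz":0,"yaw":-7.9,"jaw":1},
  {"tx":-0.03,"ty":-0.006,"tz":0,"yaw":-7.9,"jaw":1},
  {"tx":-0.035,"ty":-0.006,"tz":0,"yaw":-7.9,"jaw":1},
  {"tx":-0.035,"ty":-0.006,"tz":0,"yaw":-7.9,"jaw":1},
  {"tx":-0.035,"ty":-0.006,"tz":0,"yaw":-7.9,"jaw":1},
])

```text
clock: 19.8
eef_pos: [0.492, -0.1531, 0.1598]
ee_rot: [3.14, 0.0, 1.06]
force: [-0.2, -0.6, 0.1]
gripper_width: 1.001
```

move_arm([
  {"tx":-0.03,"ty":-0.005,"tz":0,"yaw":-7.9,"jaw":1},
  {"tx":-0.02,"ty":-0.004,"tz":0,"yaw":-7.9,"jaw":1},
  {"tx":-0.007,"ty":0,"tz":0,"yaw":-7.9,"jaw":1},
  {"tx":0,"ty":0,"tz":0,"yaw":-7.9,"jaw":1},
  {"tx":0,"ty":0,"tz":0,"yaw":-7.9,"jaw":1},
])

```text
clock: 20.3
eef_pos: [0.4361, -0.1622, 0.16]
ee_rot: [3.14, -0.001, 0.37]
force: [0.6, 0.4, 0.3]
gripper_width: 1.004
```

Run:
```python
from h import *
from plant import observe
o=observe();v=snap("wrist","w13")
print(o['clock'],o['eef_pos'],np.degrees(o['ee_rot']),o['gripper_width'],o['force'])
objs(v,.006,box=(300,700,-500,50));print(); objs(v,.02,box=(300,700,-500,50))
```

```text
20.3 [ 0.43605717 -0.1621666   0.15997946] [ 1.79932014e+02 -5.43586973e-02  2.11918328e+01] 1.0037915528062242 [0.57077392 0.38594994 0.26921132]
[391. 265.] 3767 [ 436.  -160.7  126.    40.1   21.5] z95 [0.0266 0.0364 0.0416]
[712. 247.] 6771 [ 535.7 -384.2  138.3   70.3  -71.7] z95 [0.0113 0.0129 0.035 ]
[517. 404.] 1414 [ 365.1 -300.9  101.    30.4    2.8] z95 [0.0113 0.0244 0.0327]

[391. 265.] 3750 [ 436.  -160.7  126.    40.1   21.5] z95 [0.0267 0.0364 0.0416]
[655. 246.] 1505 [ 517.1 -327.6   69.9   19.2   18.3] z95 [0.0223 0.0342 0.0358]
[519. 409.] 1093 [ 365.1 -300.8  101.1   30.1    2.5] z95 [0.0209 0.0262 0.0329]
[670. 464.] 78 [ 362.4 -443.5   21.7   10.6  -31.6] z95 [0.0206 0.0237 0.0296]
```

View pics/w13.png

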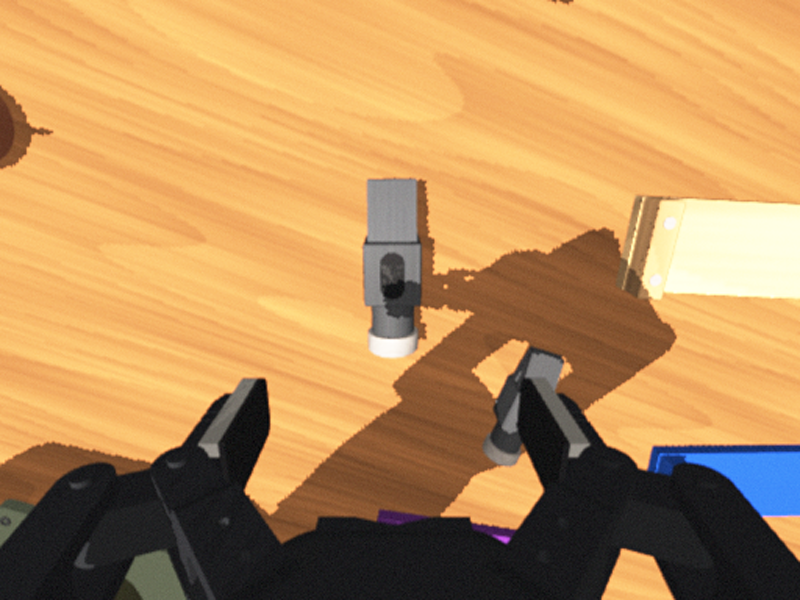

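The large head at (391,265): centre (436.0, -160.7), 21.5°, length 126 mm. I descend and grip.

move_arm([
  {"tx":0,"ty":0.0014,"tz":-0.03,"yaw":0.2,"jaw":1},
  {"tx":0,"ty":0,"tz":-0.04,"yaw":0,"jaw":1},
  {"tx":0,"ty":0,"tz":-0.04,"yaw":0,"jaw":1},
  {"tx":0,"ty":0,"tz":-0.03,"yaw":0,"jaw":1},
  {"tx":0,"ty":0,"tz":-0.018,"yaw":0,"jaw":1},
])

```text
clock: 20.85
eef_pos: [0.4347, -0.1596, -0.001]
ee_rot: [-3.139, 0.002, 0.382]
force: [0.3, 1.3, 0.1]
gripper_width: 1.0
```

move_arm([
  {"tx":0,"ty":0,"tz":-0.01,"yaw":0,"jaw":1},
  {"tx":0,"ty":0,"tz":-0.006,"yaw":0,"jaw":1},
  {"tx":0,"ty":0,"tz":-0.004,"yaw":0,"jaw":1},
  {"tx":0,"ty":0,"tz":0,"yaw":0,"jaw":1},
  {"tx":0,"ty":0,"tz":0,"yaw":0,"jaw":1},
])

```text
clock: 21.35
eef_pos: [0.4371, -0.161, -0.0179]
ee_rot: [3.14, -0.001, 0.38]
force: [-0.3, -0.1, 0.9]
gripper_width: 0.999
```

move_arm([
  {"tx":0,"ty":0,"tz":0,"yaw":0,"jaw":0},
  {"tx":0,"ty":0,"tz":0,"yaw":0,"jaw":0},
  {"tx":0,"ty":0,"tz":0,"yaw":0,"jaw":0},
  {"tx":0,"ty":0,"tz":0,"yaw":0,"jaw":0},
  {"tx":0,"ty":0,"tz":0,"yaw":0,"jaw":0},
])

```text
clock: 21.85
eef_pos: [0.4369, -0.1611, -0.0183]
ee_rot: [3.14, -0.001, 0.38]
force: [0.3, -1.1, 2.9]
gripper_width: 0.461
```

move_arm([
  {"tx":0,"ty":0,"tz":0.002,"yaw":0,"jaw":0},
  {"tx":0,"ty":0,"tz":0.004,"yaw":0,"jaw":0},
  {"tx":0,"ty":0,"tz":0.004,"yaw":0,"jaw":0},
  {"tx":0,"ty":0,"tz":0,"yaw":0,"jaw":0},
  {"tx":0,"ty":0,"tz":0,"yaw":0,"jaw":0},
])

```text
clock: 22.35
eef_pos: [0.4359, -0.1604, -0.009]
ee_rot: [-3.141, 0.0, 0.38]
force: [-0.0, -0.4, -8.2]
gripper_width: 0.464
```

Run:
```python
from h import *
from plant import observe
o=observe();v=snap("wrist","w14")
print(o['clock'],o['eef_pos'],np.degrees(o['ee_rot']),o['gripper_width'],o['force'],o['wrist_torque'])
```

```text
22.35 [ 0.43591929 -0.16037811 -0.00899962] [-1.79975737e+02  1.57192718e-02  2.17503624e+01] 0.46424296233800344 [-0.02901476 -0.4006084  -8.1512628 ] [ 0.04783729 -0.00757081  0.01840718]
```

View pics/w14.png

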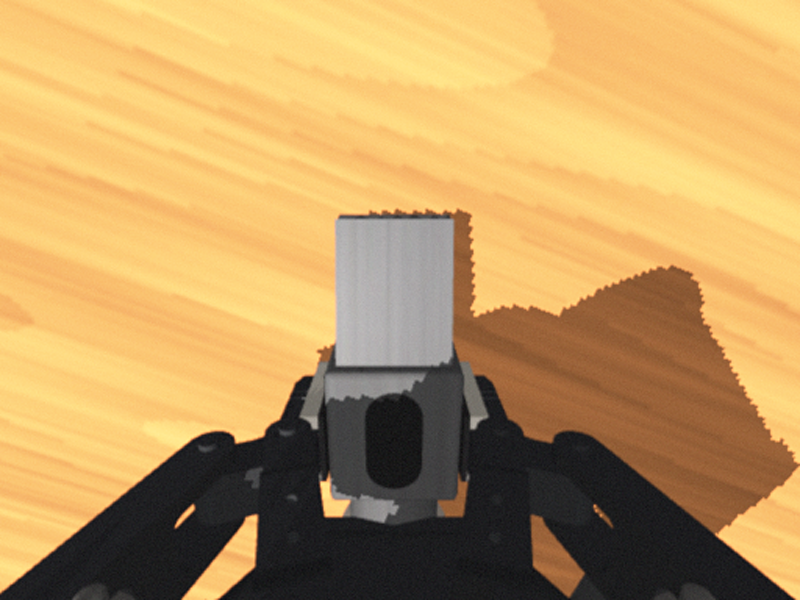

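The large head is held, eye up, at 8.2 N (0.85 kg, as it must be). I carry it to the large cradle.

move_arm([
  {"tx":0,"ty":0,"tz":0.02,"yaw":0,"jaw":0},
  {"tx":0,"ty":0,"tz":0.03,"yaw":0,"jaw":0},
  {"tx":0.004,"ty":0.006,"tz":0.035,"yaw":3,"jaw":0},
  {"tx":0.01,"ty":0.015,"tz":0.025,"yaw":6,"jaw":0},
  {"tx":0.018,"ty":0.025,"tz":0.01,"yaw":8,"jaw":0},
])

```text
clock: 22.9
eef_pos: [0.4698, -0.116, 0.1142]
ee_rot: [3.136, -0.002, 0.679]
force: [1.7, -0.1, -8.0]
gripper_width: 0.461
```

move_arm([
  {"tx":0.023,"ty":0.033,"tz":0,"yaw":8,"jaw":0},
  {"tx":0.025,"ty":0.036,"tz":0,"yaw":8,"jaw":0},
  {"tx":0.025,"ty":0.036,"tz":0,"yaw":8,"jaw":0},
  {"tx":0.025,"ty":0.036,"tz":0,"yaw":8,"jaw":0},
  {"tx":0.025,"ty":0.036,"tz":0,"yaw":8,"jaw":0},
])

```text
clock: 23.4
eef_pos: [0.5911, 0.0641, 0.1101]
ee_rot: [-3.14, 0.001, 1.38]
force: [1.8, -0.6, -6.9]
gripper_width: 0.461
```

move_arm([
  {"tx":0.024,"ty":0.034,"tz":0,"yaw":8,"jaw":0},
  {"tx":0.018,"ty":0.027,"tz":0,"yaw":8,"jaw":0},
  {"tx":0.012,"ty":0.018,"tz":0,"yaw":7,"jaw":0},
  {"tx":0.007,"ty":0.01,"tz":0,"yaw":5,"jaw":0},
  {"tx":0.0019,"ty":0.0041,"tz":0,"yaw":2.3,"jaw":0},
])

```text
clock: 23.9
eef_pos: [0.6538, 0.1571, 0.1094]
ee_rot: [-3.14, -0.001, 1.907]
force: [-0.8, 0.0, -7.9]
gripper_width: 0.464
```

move_arm([
  {"tx":0,"ty":0,"tz":0,"yaw":0,"jaw":0},
  {"tx":0,"ty":0,"tz":0,"yaw":0,"jaw":0},
  {"tx":0,"ty":0,"tz":0,"yaw":0,"jaw":0},
  {"tx":0,"ty":0,"tz":0,"yaw":0,"jaw":0},
  {"tx":0,"ty":0,"tz":0,"yaw":0,"jaw":0},
])

```text
clock: 24.4
eef_pos: [0.654, 0.1551, 0.1112]
ee_rot: [-3.141, -0.0, 1.902]
force: [0.3, -0.1, -8.0]
gripper_width: 0.461
```

Run:
```python
from h import *
from plant import observe
o=observe();v=snap("wrist","w15")
print(o['clock'],o['eef_pos'],np.degrees(o['ee_rot']),o['gripper_width'],o['force'])
objs(v,.006);print(); objs(v,.02)
```

```text
24.4 [0.65397676 0.15506548 0.11121162] [-1.79991015e+02 -1.24900239e-03  1.09001871e+02] 0.4605853523394577 [ 0.25297344 -0.05936503 -7.95091284]
[664. 111.] 5152 [757.9 296.1 154.3  50.4  79.4] z95 [0.0086 0.0127 0.0171]
[ 35. 173.] 3007 [439.3 152.1  59.2  30.4 -82.2] z95 [0.0092 0.0324 0.0459]
[395. 171.] 4139 [632.5 218.5  70.1  48.2  18.9] z95 [0.0117 0.0137 0.0356]
[249. 546.] 197 [620.6 -87.4  48.4   9.7 -78.4] z95 [0.0124 0.0326 0.035 ]

[ 27. 175.] 2326 [439.4 151.9  59.1  30.1 -82.8] z95 [0.0222 0.0353 0.0464]
[395. 148.] 1901 [627.4 232.9  69.9  17.6  19. ] z95 [0.0331 0.0346 0.0359]
[249. 550.] 163 [617.7 -73.1  19.2   9.5 -77.3] z95 [0.0218 0.0337 0.0352]
```

View pics/w15.png

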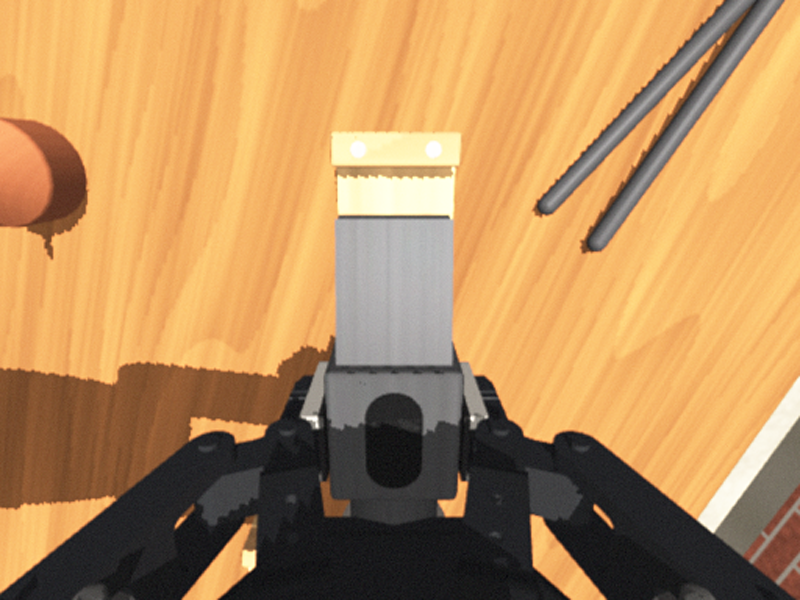

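The far block at (395,148) gives a cradle centre of (654.3, 154.9), and the TCP at (654.0, 155.1) agrees. I lower.

move_arm([
  {"tx":0,"ty":0,"tz":-0.02,"yaw":0,"jaw":0},
  {"tx":0,"ty":0,"tz":-0.03,"yaw":0,"jaw":0},
  {"tx":0,"ty":0,"tz":-0.027,"yaw":0,"jaw":0},
  {"tx":0,"ty":0,"tz":-0.016,"yaw":0,"jaw":0},
  {"tx":0,"ty":0,"tz":-0.01,"yaw":0,"jaw":0},
])

```text
clock: 24.95
eef_pos: [0.6529, 0.1553, 0.0062]
ee_rot: [-3.139, -0.001, 1.903]
force: [-1.0, -0.5, -9.4]
gripper_width: 0.459
```

move_arm([
  {"tx":0,"ty":0,"tz":-0.005,"yaw":0,"jaw":0},
  {"tx":0,"ty":0,"tz":-0.003,"yaw":0,"jaw":0},
  {"tx":0,"ty":0,"tz":-0.001,"yaw":0,"jaw":0},
  {"tx":0,"ty":0,"tz":0,"yaw":0,"jaw":0},
  {"tx":0,"ty":0,"tz":0,"yaw":0,"jaw":0},
])

```text
clock: 25.45
eef_pos: [0.655, 0.1556, 0.0003]
ee_rot: [3.14, 0.0, 1.903]
force: [0.1, -0.4, -7.8]
gripper_width: 0.457
```

move_arm([
  {"tx":0,"ty":0,"tz":-0.001,"yaw":0,"jaw":0},
  {"tx":0,"ty":0,"tz":-0.001,"yaw":0,"jaw":0},
  {"tx":0,"ty":0,"tz":0,"yaw":0,"jaw":0},
  {"tx":0,"ty":0,"tz":0,"yaw":0,"jaw":0},
  {"tx":0,"ty":0,"tz":0,"yaw":0,"jaw":0},
])

```text
clock: 25.95
eef_pos: [0.6541, 0.1555, -0.0029]
ee_rot: [-3.142, -0.0, 1.903]
force: [0.3, 0.8, -7.0]
gripper_width: 0.456
```

move_arm([
  {"tx":0,"ty":0,"tz":-0.0015,"yaw":0,"jaw":0},
  {"tx":0,"ty":0,"tz":-0.001,"yaw":0,"jaw":0},
  {"tx":0,"ty":0,"tz":-0.0005,"yaw":0,"jaw":0},
  {"tx":0,"ty":0,"tz":0,"yaw":0,"jaw":0},
  {"tx":0,"ty":0,"tz":0,"yaw":0,"jaw":0},
])

```text
clock: 26.45
eef_pos: [0.6541, 0.1555, -0.0059]
ee_rot: [-3.142, -0.0, 1.903]
force: [0.9, -0.6, -8.0]
gripper_width: 0.462
```

move_arm([
  {"tx":0,"ty":0,"tz":-0.0007,"yaw":0,"jaw":0},
  {"tx":0,"ty":0,"tz":-0.0005,"yaw":0,"jaw":0},
  {"tx":0,"ty":0,"tz":0,"yaw":0,"jaw":0},
  {"tx":0,"ty":0,"tz":0,"yaw":0,"jaw":0},
  {"tx":0,"ty":0,"tz":0,"yaw":0,"jaw":0},
])

```text
clock: 26.95
eef_pos: [0.6543, 0.1556, -0.0062]
ee_rot: [3.141, 0.0, 1.903]
force: [-2.3, 0.1, -0.2]
gripper_width: 0.461
```

Contact: the force rose from -8 to about 0 N. I release.

move_arm([
  {"tx":0,"ty":0,"tz":-0.0003,"yaw":0,"jaw":0},
  {"tx":0,"ty":0,"tz":0,"yaw":0,"jaw":0.52},
  {"tx":0,"ty":0,"tz":0,"yaw":0,"jaw":0.7},
  {"tx":0,"ty":0,"tz":0,"yaw":0,"jaw":1},
  {"tx":0,"ty":0,"tz":0,"yaw":0,"jaw":1},
])

```text
clock: 27.45
eef_pos: [0.6549, 0.1556, -0.0069]
ee_rot: [3.14, 0.0, 1.903]
force: [-0.3, 0.4, 0.2]
gripper_width: 0.99
```

move_arm([
  {"tx":0,"ty":0,"tz":0.003,"yaw":0,"jaw":1},
  {"tx":0,"ty":0,"tz":0.03,"yaw":0,"jaw":1},
  {"tx":0,"ty":0,"tz":0.045,"yaw":0,"jaw":1},
  {"tx":0,"ty":0,"tz":0.05,"yaw":0,"jaw":1},
  {"tx":-0.005,"ty":0,"tz":0.045,"yaw":0,"jaw":1},
])

```text
clock: 27.95
eef_pos: [0.6498, 0.1555, 0.1683]
ee_rot: [3.14, 0.0, 1.903]
force: [0.9, -0.3, 0.3]
gripper_width: 1.001
```

Run:
```python
from h import *
from plant import observe
o=observe();v=snap("wrist","w16")
print(o['clock'],o['eef_pos'],np.degrees(o['ee_rot']),o['gripper_width'],o['force'])
objs(v,.006);print(); objs(v,.02)
```

```text
27.95 [0.64980576 0.1554727  0.16827601] [1.79888696e+02 2.72423350e-02 1.09038662e+02] 1.0008911801362246 [ 0.85465497 -0.27398313  0.31833153]
[631. 107.] 3943 [766.8 306.4 174.6  50.6  74.5] z95 [0.0087 0.0128 0.0173]
[ 78. 171.] 3574 [429.4 151.3  58.9  49.7 -71.5] z95 [0.0131 0.0426 0.0793]
[399. 256.] 9331 [654.  155.7 181.5  70.1 -71. ] z95 [0.0118 0.0347 0.0531]
[304. 501.] 1702 [652.6 -97.4  80.1  69.9 -79.6] z95 [0.0097 0.0276 0.0353]

[ 72. 171.] 3201 [429.3 151.6  58.3  49.7 -71.5] z95 [0.0259 0.0452 0.0827]
[400. 152.] 1262 [627.3 233.1  70.1  17.7  19. ] z95 [0.0328 0.0346 0.0359]
[399. 289.] 4766 [658.1 142.5 153.3  69.7 -70.5] z95 [0.0316 0.0464 0.0535]
[307. 502.] 1090 [650.8 -86.1  69.9  56.7  11. ] z95 [0.022  0.033  0.0355]
```

View pics/w16.png

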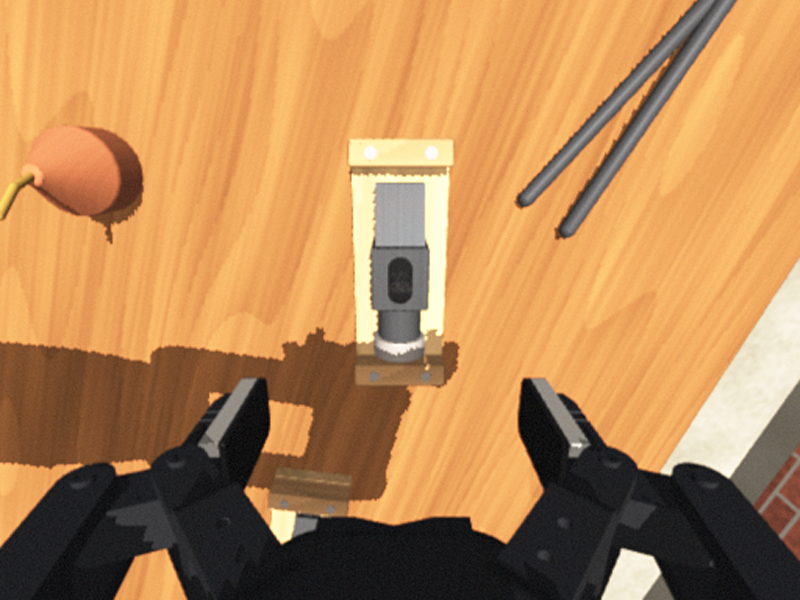

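Run:
```python
from h import *
v=load("pics/w16.npz")
objs(v,.038,.06,box=(600,700,100,220)); objs(v,.02,.0362,mn=100,box=(600,720,50,260))
```

```text
[399. 271.] 3672 [653.7 155.6 124.7  39.8 -71.4] z95 [0.0396 0.0487 0.0536]
[400. 151.] 1241 [627.3 233.1  70.1  17.7  19. ] z95 [0.0328 0.0346 0.0358]
[398. 371.] 933 [680.7  78.4  69.7  17.4  19.5] z95 [0.0236 0.0343 0.0357]
```

The large head measures (653.7, 155.6), -71.4°, against the cradle centre (654.0, 155.7), -71°. Last is the medium head.

move_arm([
  {"tx":-0.012,"ty":-0.02,"tz":0,"yaw":-8,"jaw":1},
  {"tx":-0.022,"ty":-0.035,"tz":0,"yaw":-8,"jaw":1},
  {"tx":-0.025,"ty":-0.04,"tz":0,"yaw":-8,"jaw":1},
  {"tx":-0.025,"ty":-0.04,"tz":0,"yaw":-8,"jaw":1},
  {"tx":-0.025,"ty":-0.04,"tz":0,"yaw":-8,"jaw":1},
])

```text
clock: 28.5
eef_pos: [0.5391, -0.0207, 0.1658]
ee_rot: [3.141, 0.0, 1.2]
force: [1.0, -0.2, 0.6]
gripper_width: 1.002
```

move_arm([
  {"tx":-0.025,"ty":-0.04,"tz":0,"yaw":-8,"jaw":1},
  {"tx":-0.025,"ty":-0.04,"tz":0,"yaw":-8,"jaw":1},
  {"tx":-0.025,"ty":-0.04,"tz":0,"yaw":-8,"jaw":1},
  {"tx":-0.025,"ty":-0.04,"tz":0,"yaw":-8,"jaw":1},
  {"tx":-0.025,"ty":-0.04,"tz":0,"yaw":-8,"jaw":1},
])

```text
clock: 29.0
eef_pos: [0.4141, -0.2209, 0.1661]
ee_rot: [3.14, -0.001, 0.502]
force: [0.7, 0.6, -0.0]
gripper_width: 1.0
```

move_arm([
  {"tx":-0.025,"ty":-0.04,"tz":0,"yaw":-8,"jaw":1},
  {"tx":-0.018,"ty":-0.028,"tz":0,"yaw":-8,"jaw":1},
  {"tx":-0.008,"ty":-0.014,"tz":0,"yaw":-8,"jaw":1},
  {"tx":0,"ty":0,"tz":0,"yaw":-2,"jaw":1},
  {"tx":0,"ty":0,"tz":0,"yaw":0,"jaw":1},
])

```text
clock: 29.5
eef_pos: [0.3637, -0.3022, 0.1658]
ee_rot: [3.141, -0.0, 0.052]
force: [1.2, 0.9, -0.1]
gripper_width: 1.0
```

Run:
```python
from h import *
from plant import observe
o=observe();v=snap("wrist","w17")
print(o['clock'],o['eef_pos'],np.degrees(o['ee_rot']),o['gripper_width'],o['force'])
objs(v,.006);print(); objs(v,.02)
```

```text
29.5 [ 0.36374402 -0.30215753  0.16582173] [ 1.79975966e+02 -2.30539906e-02  2.96683820e+00] 1.0001759945639288 [ 1.16876712  0.85587514 -0.14720647]
[538.  33.] 6726 [ 533.  -395.9  157.3   58.   -71.7] z95 [0.0113 0.013  0.0352]
[394. 261.] 2264 [ 365.2 -302.5  100.    31.9    2.9] z95 [0.0213 0.0291 0.0337]
[688. 278.] 8373 [ 359.9 -523.2  158.6   71.4  -68.1] z95 [0.0112 0.013  0.0349]
[402. 455.] 5707 [ 189.3 -319.2  158.4   72.3  -79.4] z95 [0.0112 0.0129 0.0351]
[  8. 526.] 155 [ 87.8  53.9  37.3  17.5 -39.8] z95 [0.0068 0.0122 0.0135]
[148. 578.] 914 [ 35.3 -74.5  73.4  44.7  -1.4] z95 [0.0097 0.0126 0.0208]

[451.  44.] 1235 [ 510.2 -330.2   55.9   18.3   18.1] z95 [0.0256 0.0345 0.0359]
[680.  12.] 448 [ 535.3 -468.5   18.3   16.8  -73. ] z95 [0.0214 0.0335 0.0356]
[394. 262.] 2221 [ 365.  -302.3   99.8   31.7    3.9] z95 [0.0217 0.0293 0.0337]
[785. 256.] 1125 [ 384.5 -582.7   71.3   17.1   13.3] z95 [0.0211 0.0321 0.0355]
[598. 315.] 1125 [ 334.5 -458.2   69.9   18.8   22.1] z95 [0.0231 0.0343 0.0356]
[485. 457.] 748 [ 202.2 -388.    71.3   18.2   10.7] z95 [0.0242 0.0344 0.0357]
[322. 475.] 778 [ 177.1 -250.7   71.    18.8   11. ] z95 [0.0225 0.0343 0.0356]
```

View pics/w17.png

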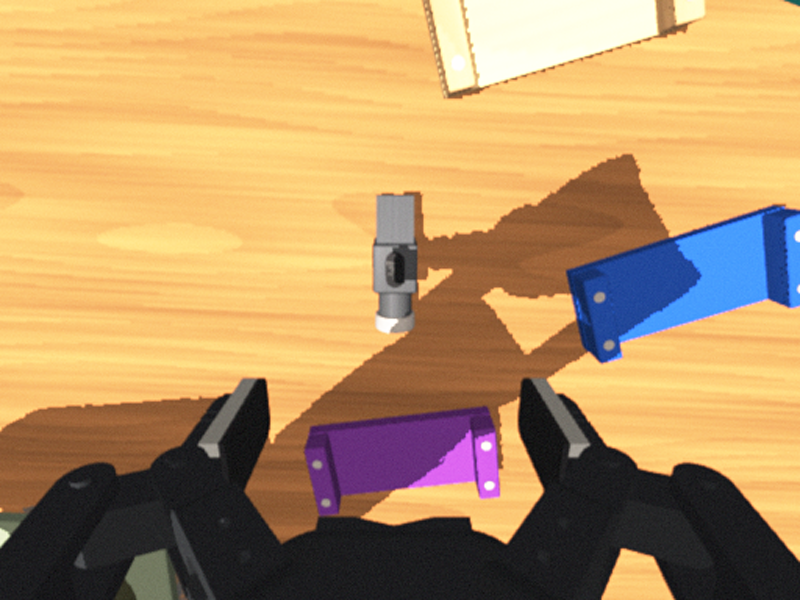

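The medium head at (394,261): centre (365.1, -302.4), 3.0°, length 100 mm. I grip it.

move_arm([
  {"tx":0.0013,"ty":-0.0002,"tz":-0.03,"yaw":0,"jaw":1},
  {"tx":0,"ty":0,"tz":-0.04,"yaw":0,"jaw":1},
  {"tx":0,"ty":0,"tz":-0.04,"yaw":0,"jaw":1},
  {"tx":0,"ty":0,"tz":-0.033,"yaw":0,"jaw":1},
  {"tx":0,"ty":0,"tz":-0.02,"yaw":0,"jaw":1},
])

```text
clock: 30.05
eef_pos: [0.3644, -0.2994, 0.0]
ee_rot: [-3.138, 0.002, 0.055]
force: [-0.2, 0.6, 0.3]
gripper_width: 0.995
```

move_arm([
  {"tx":0,"ty":0,"tz":-0.01,"yaw":0,"jaw":1},
  {"tx":0,"ty":0,"tz":-0.006,"yaw":0,"jaw":1},
  {"tx":0,"ty":0,"tz":-0.004,"yaw":0,"jaw":1},
  {"tx":0,"ty":0,"tz":0,"yaw":0,"jaw":1},
  {"tx":0,"ty":0,"tz":0,"yaw":0,"jaw":1},
])

```text
clock: 30.55
eef_pos: [0.3661, -0.3025, -0.0163]
ee_rot: [3.14, -0.001, 0.053]
force: [0.2, 0.4, 0.3]
gripper_width: 1.006
```

move_arm([
  {"tx":0,"ty":0,"tz":0,"yaw":0,"jaw":0},
  {"tx":0,"ty":0,"tz":0,"yaw":0,"jaw":0},
  {"tx":0,"ty":0,"tz":0,"yaw":0,"jaw":0},
  {"tx":0,"ty":0,"tz":0,"yaw":0,"jaw":0},
  {"tx":0,"ty":0,"tz":0,"yaw":0,"jaw":0},
])

```text
clock: 31.05
eef_pos: [0.3658, -0.3023, -0.0167]
ee_rot: [3.14, -0.001, 0.053]
force: [-0.7, 0.1, 3.7]
gripper_width: 0.362
```

move_arm([
  {"tx":0,"ty":0,"tz":0.002,"yaw":0,"jaw":0},
  {"tx":0,"ty":0,"tz":0.004,"yaw":0,"jaw":0},
  {"tx":0,"ty":0,"tz":0.004,"yaw":0,"jaw":0},
  {"tx":0,"ty":0,"tz":0,"yaw":0,"jaw":0},
  {"tx":0,"ty":0,"tz":0,"yaw":0,"jaw":0},
])

```text
clock: 31.55
eef_pos: [0.3653, -0.3015, -0.0074]
ee_rot: [-3.141, 0.0, 0.053]
force: [-0.1, 0.4, -5.2]
gripper_width: 0.366
```

Run:
```python
from h import *
from plant import observe
o=observe();v=snap("wrist","w18")
print(o['clock'],o['eef_pos'],np.degrees(o['ee_rot']),o['gripper_width'],o['force'],o['wrist_torque'])
```

```text
31.55 [ 0.36528586 -0.30152345 -0.00738611] [-1.79989539e+02  6.90771200e-03  3.04890633e+00] 0.3656265465272005 [-0.1045369   0.39947301 -5.2161986 ] [0.0250848  0.01947668 0.04061909]
```

View pics/w18.png

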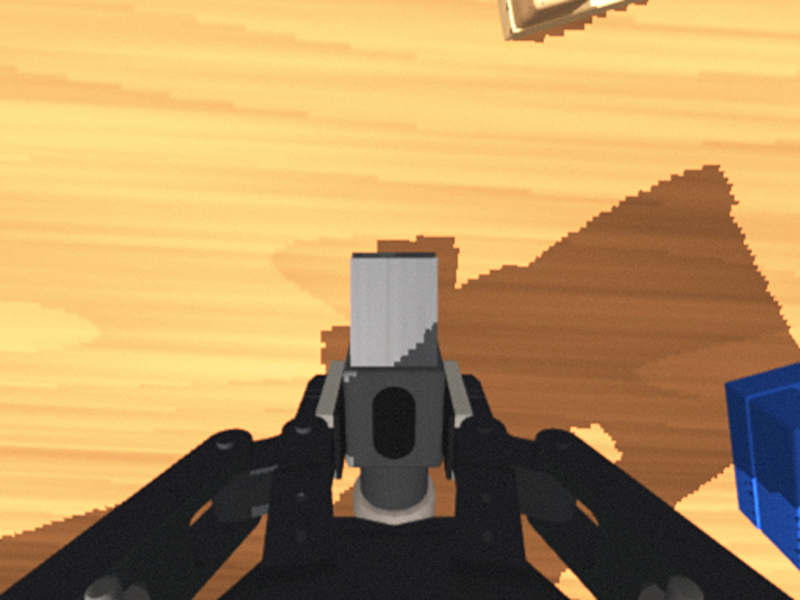

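The medium head is held, eye up, at 5.2 N (0.53 kg). I carry it to the wooden medium cradle at (0.5383, -0.3941), yaw 108.2.

move_arm([
  {"tx":0,"ty":0,"tz":0.02,"yaw":0,"jaw":0},
  {"tx":0,"ty":0,"tz":0.03,"yaw":0,"jaw":0},
  {"tx":0,"ty":0,"tz":0.035,"yaw":4,"jaw":0},
  {"tx":0.004,"ty":-0.0022,"tz":0.025,"yaw":7,"jaw":0},
  {"tx":0.01,"ty":-0.0055,"tz":0.008,"yaw":8,"jaw":0},
])

```text
clock: 32.1
eef_pos: [0.3804, -0.3106, 0.1137]
ee_rot: [3.137, -0.001, 0.39]
force: [0.6, 0.3, -4.7]
gripper_width: 0.36
```

move_arm([
  {"tx":0.018,"ty":-0.0095,"tz":0,"yaw":8,"jaw":0},
  {"tx":0.021,"ty":-0.011,"tz":0,"yaw":8,"jaw":0},
  {"tx":0.021,"ty":-0.011,"tz":0,"yaw":8,"jaw":0},
  {"tx":0.021,"ty":-0.011,"tz":0,"yaw":8,"jaw":0},
  {"tx":0.021,"ty":-0.011,"tz":0,"yaw":8,"jaw":0},
])

```text
clock: 32.6
eef_pos: [0.4817, -0.3627, 0.1097]
ee_rot: [-3.14, -0.001, 1.089]
force: [-0.1, -0.4, -4.8]
gripper_width: 0.365
```

move_arm([
  {"tx":0.02,"ty":-0.011,"tz":0,"yaw":8,"jaw":0},
  {"tx":0.017,"ty":-0.009,"tz":0,"yaw":8,"jaw":0},
  {"tx":0.012,"ty":-0.0065,"tz":0,"yaw":8,"jaw":0},
  {"tx":0.008,"ty":-0.005,"tz":0,"yaw":8,"jaw":0},
  {"tx":0,"ty":0,"tz":0,"yaw":8,"jaw":0},
])

```text
clock: 33.1
eef_pos: [0.539, -0.3946, 0.1094]
ee_rot: [-3.141, -0.001, 1.787]
force: [-0.1, -0.1, -4.9]
gripper_width: 0.362
```

move_arm([
  {"tx":0,"ty":0,"tz":0,"yaw":4,"jaw":0},
  {"tx":0,"ty":0,"tz":0,"yaw":2.2,"jaw":0},
  {"tx":0,"ty":0,"tz":0,"yaw":0,"jaw":0},
  {"tx":0,"ty":0,"tz":0,"yaw":0,"jaw":0},
  {"tx":0,"ty":0,"tz":0,"yaw":0,"jaw":0},
])

```text
clock: 33.6
eef_pos: [0.5382, -0.3942, 0.1102]
ee_rot: [-3.141, -0.001, 1.889]
force: [-0.4, -0.2, -5.2]
gripper_width: 0.362
```

Run:
```python
from h import *
from plant import observe
o=observe();v=snap("wrist","w19")
print(o['clock'],o['eef_pos'],np.degrees(o['ee_rot']),o['gripper_width'],o['force'])
objs(v,.02)
```

```text
33.6 [ 0.53815747 -0.39415122  0.11022206] [-1.79975979e+02 -4.27837673e-02  1.08218066e+02] 0.36227380943584114 [-0.36160251 -0.19384238 -5.16223926]
[776.   3.] 160 [ 670.9 -190.3   33.6    1.3    9.7] z95 [0.0203 0.024  0.0299]
[394. 173.] 1836 [ 516.3 -328.2   70.    18.1   18.3] z95 [0.0328 0.0346 0.0358]
[ 50. 287.] 1425 [ 337.9 -456.7   62.4   18.3   21.8] z95 [0.0229 0.0343 0.0356]
[ 99. 477.] 1425 [ 385.  -588.1   71.5   19.2   21.5] z95 [0.0217 0.0339 0.0355]
[345. 499.] 238 [ 551.9 -549.8   40.2   15.7  -78.6] z95 [0.0211 0.0263 0.0274]
[693. 503.] 199 [ 799.6 -483.    26.5   14.9   88. ] z95 [0.0205 0.022  0.0232]
[738. 524.] 326 [ 841.8 -490.2   42.5   14.2  -87.7] z95 [0.0203 0.0219 0.0232]
```

View pics/w19.png

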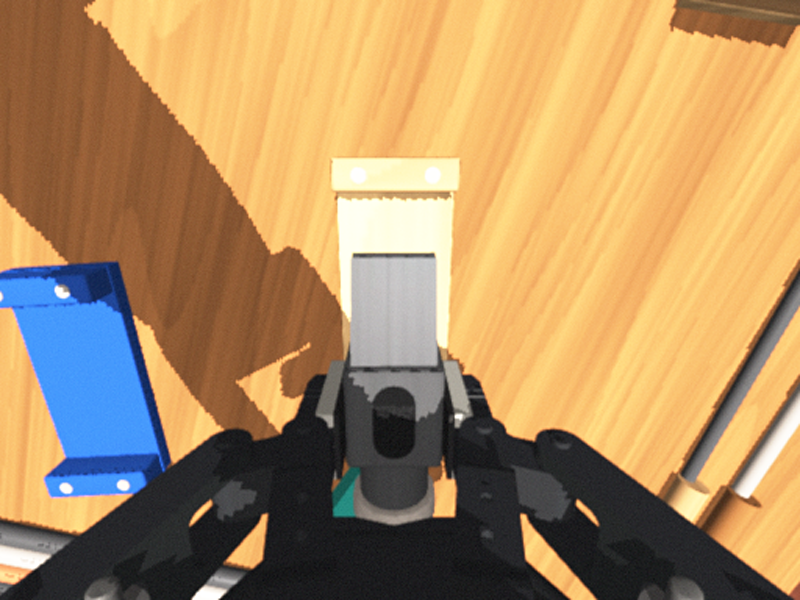

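The far block at (394,173) gives a centre of (538.1, -394.7), which agrees with the TCP within 0.6 mm. I lower.

move_arm([
  {"tx":0,"ty":-0.0003,"tz":-0.02,"yaw":0,"jaw":0},
  {"tx":0,"ty":0,"tz":-0.03,"yaw":0,"jaw":0},
  {"tx":0,"ty":0,"tz":-0.026,"yaw":0,"jaw":0},
  {"tx":0,"ty":0,"tz":-0.016,"yaw":0,"jaw":0},
  {"tx":0,"ty":0,"tz":-0.01,"yaw":0,"jaw":0},
])

```text
clock: 34.15
eef_pos: [0.5375, -0.3939, 0.0067]
ee_rot: [-3.14, -0.002, 1.889]
force: [-0.2, -0.5, -5.1]
gripper_width: 0.361
```

move_arm([
  {"tx":0,"ty":0,"tz":-0.005,"yaw":0,"jaw":0},
  {"tx":0,"ty":0,"tz":-0.003,"yaw":0,"jaw":0},
  {"tx":0,"ty":0,"tz":-0.001,"yaw":0,"jaw":0},
  {"tx":0,"ty":0,"tz":0,"yaw":0,"jaw":0},
  {"tx":0,"ty":0,"tz":0,"yaw":0,"jaw":0},
])

```text
clock: 34.65
eef_pos: [0.539, -0.3953, 0.0008]
ee_rot: [3.141, 0.002, 1.889]
force: [-0.3, 0.0, -5.0]
gripper_width: 0.36
```

move_arm([
  {"tx":0,"ty":0,"tz":-0.001,"yaw":0,"jaw":0},
  {"tx":0,"ty":0,"tz":-0.001,"yaw":0,"jaw":0},
  {"tx":0,"ty":0,"tz":0,"yaw":0,"jaw":0},
  {"tx":0,"ty":0,"tz":0,"yaw":0,"jaw":0},
  {"tx":0,"ty":0,"tz":0,"yaw":0,"jaw":0},
])

```text
clock: 35.15
eef_pos: [0.5384, -0.3947, -0.0023]
ee_rot: [-3.142, 0.0, 1.889]
force: [0.2, -0.4, -4.4]
gripper_width: 0.364
```

move_arm([
  {"tx":0,"ty":0,"tz":-0.001,"yaw":0,"jaw":0},
  {"tx":0,"ty":0,"tz":-0.001,"yaw":0,"jaw":0},
  {"tx":0,"ty":0,"tz":0,"yaw":0,"jaw":0},
  {"tx":0,"ty":0,"tz":0,"yaw":0,"jaw":0},
  {"tx":0,"ty":0,"tz":0,"yaw":0,"jaw":0},
])

```text
clock: 35.65
eef_pos: [0.5384, -0.3947, -0.0043]
ee_rot: [-3.142, -0.0, 1.889]
force: [0.1, -0.3, -5.2]
gripper_width: 0.366
```

move_arm([
  {"tx":0,"ty":0,"tz":-0.0007,"yaw":0,"jaw":0},
  {"tx":0,"ty":0,"tz":0,"yaw":0,"jaw":0},
  {"tx":0,"ty":0,"tz":0,"yaw":0,"jaw":0},
  {"tx":0,"ty":0,"tz":0,"yaw":0,"jaw":0},
  {"tx":0,"ty":0,"tz":0,"yaw":0,"jaw":0},
])

```text
clock: 36.15
eef_pos: [0.5385, -0.3948, -0.0047]
ee_rot: [3.141, 0.0, 1.889]
force: [-1.5, 0.6, -1.5]
gripper_width: 0.362
```

Contact is starting. I settle 0.4 mm further and release.

move_arm([
  {"tx":0,"ty":0,"tz":-0.0004,"yaw":0,"jaw":0},
  {"tx":0,"ty":0,"tz":0,"yaw":0,"jaw":0},
  {"tx":0,"ty":0,"tz":0,"yaw":0,"jaw":0.42},
  {"tx":0,"ty":0,"tz":0,"yaw":0,"jaw":0.6},
  {"tx":0,"ty":0,"tz":0,"yaw":0,"jaw":1},
])

```text
clock: 36.65
eef_pos: [0.5389, -0.3952, -0.0051]
ee_rot: [3.141, 0.001, 1.889]
force: [-0.2, 0.2, 0.5]
gripper_width: 0.744
```

move_arm([
  {"tx":0,"ty":0,"tz":0,"yaw":0,"jaw":1},
  {"tx":0,"ty":0,"tz":0,"yaw":0,"jaw":1},
  {"tx":0,"ty":0,"tz":0.02,"yaw":0,"jaw":1},
  {"tx":0,"ty":0,"tz":0.045,"yaw":0,"jaw":1},
  {"tx":0,"ty":0,"tz":0.05,"yaw":0,"jaw":1},
])

```text
clock: 37.15
eef_pos: [0.5369, -0.3933, 0.1082]
ee_rot: [-3.139, -0.005, 1.889]
force: [0.2, -1.5, 0.9]
gripper_width: 0.999
```

move_arm([
  {"tx":0,"ty":0,"tz":0.05,"yaw":0,"jaw":1},
  {"tx":-0.01,"ty":0.02,"tz":0.04,"yaw":0,"jaw":1},
  {"tx":0,"ty":0,"tz":0,"yaw":0,"jaw":1},
  {"tx":0,"ty":0,"tz":0,"yaw":0,"jaw":1},
  {"tx":0,"ty":0,"tz":0,"yaw":0,"jaw":1},
])

```text
clock: 37.65
eef_pos: [0.5276, -0.3741, 0.1978]
ee_rot: [-3.14, -0.003, 1.889]
force: [-0.6, 0.1, -0.9]
gripper_width: 0.998
```

Run:
```python
from h import *
from plant import observe
o=observe();v=snap("wrist","w20");t=snap("top","t20")
print(o['clock'],o['eef_pos'],np.degrees(o['ee_rot']),o['gripper_width'],o['force'])
objs(v,.038,.06,mn=100,box=(480,600,-480,-300)); print(); objs(v,.02,mn=100);
print('top');objs(t,mx=2500,box=(250,720,-420,420))
```

```text
37.65 [ 0.52759064 -0.3740724   0.19776592] [-1.79911061e+02 -1.43932067e-01  1.08246037e+02] 0.9976562034499744 [-0.570524    0.08758191 -0.88283221]
[398. 298.] 1338 [ 540.7 -403.5   81.    31.7  -72.4] z95 [0.0387 0.0438 0.0456]

[686.  17.] 550 [ 662.  -152.9   24.4   18.4    9.4] z95 [0.0233 0.0342 0.038 ]
[673.  65.] 1482 [ 668.2 -181.7   71.4   18.5   10.4] z95 [0.024  0.0344 0.036 ]
[ 11. 147.] 248 [ 232.7 -381.5   19.2    9.7  -66.3] z95 [0.0212 0.0299 0.0351]
[399. 198.] 1002 [ 516.2 -327.9   69.6   17.9   18.4] z95 [0.0231 0.0345 0.0359]
[398. 310.] 2753 [ 542.7 -407.5  127.3   69.4  -72. ] z95 [0.0274 0.0378 0.0453]
[134. 282.] 964 [ 333.4 -458.3   70.7   18.4   21.8] z95 [0.0236 0.0344 0.0358]
[162. 429.] 630 [ 381.  -589.5   60.2   19.    21.5] z95 [0.0218 0.034  0.0356]
[371. 445.] 696 [ 563.1 -551.9   60.9   26.6   76.8] z95 [0.0227 0.0264 0.0276]
[671. 462.] 106 [ 840.1 -481.5   26.2   15.2   78.8] z95 [0.0202 0.0217 0.0233]
top
[295. 206.] 863 [652.2 151.4 189.   77.  -71.4] z95 [0.008  0.032  0.0535]
[409. 203.] 609 [ 657.2 -126.9  141.7   76.   -79.5] z95 [0.0074 0.0228 0.0392]
[197. 254.] 329 [537.9 392.5 155.8 137.2  16. ] z95 [0.0068 0.0184 0.0279]
[518. 250.] 223 [ 536.7 -387.7   75.8   59.2   30.4] z95 [0.0077 0.0309 0.0484]
[196. 254.] 161 [532.5 399.2  78.   45.9 -71.7] z95 [0.0077 0.0267 0.036 ]
[296. 299.] 204 [422.7 147.9  57.6  55.5  44.6] z95 [0.0251 0.0423 0.0703]
[240. 333.] 270 [343.1 284.8  69.7  68.3  89.8] z95 [0.0079 0.0221 0.0435]
```

View pics/w20.png

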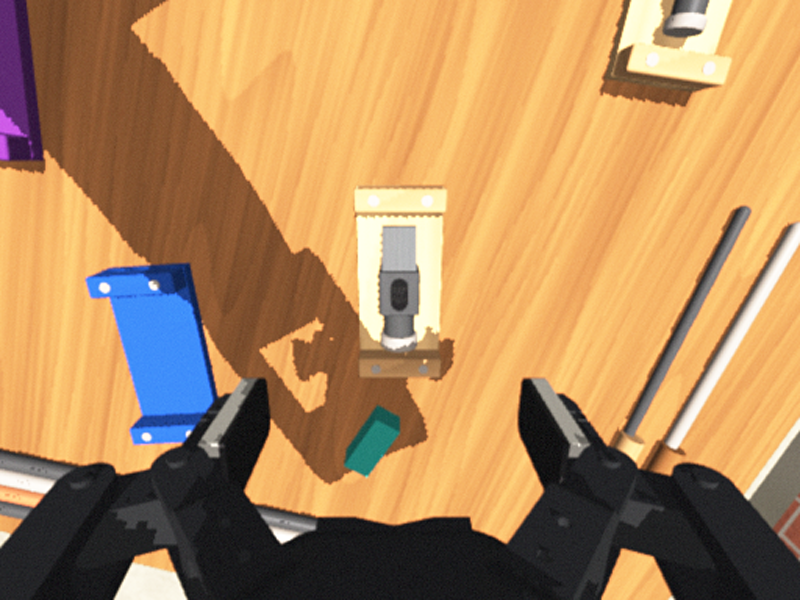

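View pics/t20.png

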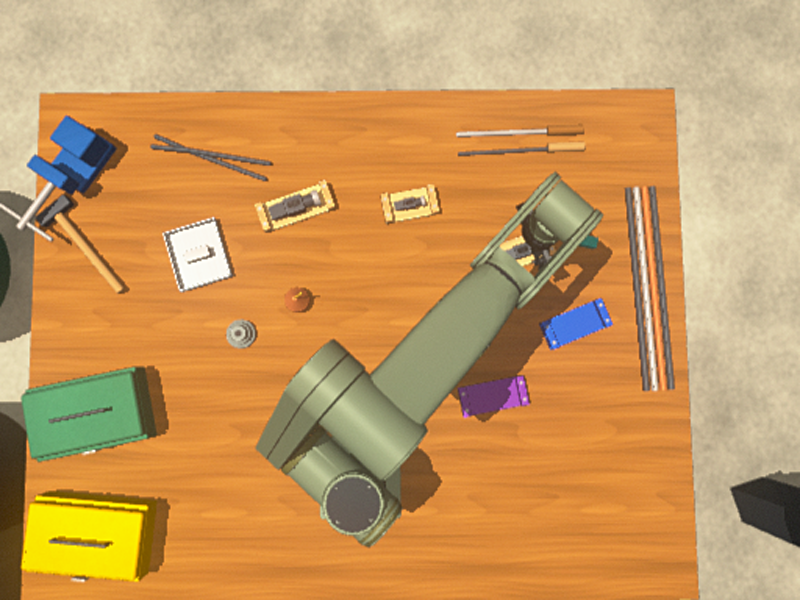

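The medium head sits between the blocks at (399,290), eye up. The peen slopes below my 38 mm cut, so I measure its whole outline in the cradle frame.

Run:
```python
from h import *
v=load("pics/w20.npz");C=cloud(v)
c=np.array([.5382,-.3943]);a=np.radians(-71.9);e=np.array([np.cos(a),np.sin(a)]);n=np.array([-e[1],e[0]])
d=C[...,:2]-c; al=d@e; la=d@n
k=(v['d']>0)&(abs(al)<.0595)&(abs(la)<.034)&(C[...,2]>.021)&(C[...,2]<.06)
n_,lab,st,ce=cv2.connectedComponentsWithStats(k.astype(np.uint8),connectivity=4)
i=1+st[1:,4].argmax(); P=C[lab==i]; print(rect(P),st[i,4], np.percentile(al[lab==i],[0.5,99.5])*1000,np.percentile(la[lab==i],[0.5,99.5])*1000,P[:,2].max())
```

```text
[ 537.8 -394.6   99.7   31.8  -72.1] 1915 [-49.457425    49.56252443] [-16.34001043  15.08474124] 0.04721576302133779
```

All three heads are centred within about 1 mm, and the gripper is well clear. I hand the job in.

```bash
python3 -c "
from plant import *
print(finish_job()); print(observe()['clock'])"
```

```text
the job is handed in; nothing more can be done
None
the job is handed in; nothing more can be done
```

I put the offcut into the scrap tray first, then set the small, large and medium heads into their wooden cradles. Each was lowered until the force showed contact and then released. I handed the job in at about 38 s.

**Last checks, all eye up:**

| Head | Measured centre (mm) | Cradle centre (mm) | Angle, head / cradle |
|---|---|---|---|
| Small | (657.8, -124.1) | (657.9, -124.7) | -79.3° / -79.5° |
| Large | (653.7, 155.6) | (654.0, 155.7) | -71.4° / -71.0° |
| Medium | (537.8, -394.6) | (538.2, -394.3) | -72.1° / -71.9° |

- **Offcut:** it lies flat in the tray, with its top at 30 mm as expected.
- **Pulley and oil can:** both stand where they were, within the top view's error of about 2 mm.

**What disagreed:** the real fingertips sit roughly 22–29 mm higher than the reported TCP; the scene camera suggested nearer 18 mm. Because of this the first grasp closed in the air above the offcut without touching it. I corrected the grip heights by measurement and retried. No other check failed.

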